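# Weigh a wheel hub on the workshop balance

### The job

Weigh the wheel hub on the balance: thread 100 g ring weights from the rack onto the post of the empty pan, one at a time, until that side sinks right down to its stop, then nudge the sliding poise inward by its fin, a little at a time, until the beam stays level by itself. Treat the balance gently: set the rings down without pressing or dropping them, only push the poise, never squeeze it, and leave the hub in its pan, unused weights on the rack and everything else where it is.

Things in the scene. Friction and masses are not known exactly. Their poses are not given: they have to be found in the camera images.
- beam (a joint): tilt of the beam, rad: 0 level, positive with the weight side down, stops at -0.12 and +0.12. A soft spring lets it settle in about 1.5 s at 0.005 rad per gram of difference, so it lies on a stop beyond 24 g. Pans rise or fall 1.6 mm per 0.01 rad. A needle stands up from its middle before an upright plate with one mark: on the mark is level
- poise (a joint): distance (m) of the sliding poise from the beam's middle, positive towards the weight pan; runs from -0.03 to 0.115. Each mm outward counts as 1 g added on the weight side, each mm inward as 1 g taken off. Slides with about 0.5 N of friction and stays where it is left. Starts near its outer end, at 100 to 115 mm
- fin (a point): middle of the top edge of the poise's fin. The poise is a dark steel block (26 x 22 x 26) on a square rail parallel to the beam, 85 to its -x side. From it rises a flat upright fin: 8 thick along the rail, 26 wide across it, 55 above the block; the rail is 68 below this point. Push it along by either flat face. The pan plates (84 to 92 wide, over the beam) lie 34 below this point when level
- pivot (a point): the pivot at the balance's middle, 80 above the table. Axes: +y along the beam to the weight pan, -y to the part pan, z up; the poise rail is on the -x side. Arms 160 long each. The balance is fixed: plywood base 100 x 300 x 15, cheek plates, a needle plate on the +x side up to 171 above the table. Its axes are those of seat too
- seat (a point): middle of the top of the weight pan's seat. The pan is a flat steel plate, 84 diameter, that stays horizontal, 160 from the pivot; on it a square seat 22 x 22 and 12 high, and from the seat an upright post of 12 diameter rises 46, tapering to 7 in its last 5
- post_top (a point): tip of that post, 46 above the seat
- dish (a point): middle of the inner floor of the part pan, a shallow steel dish of 92 diameter with a low rim, 160 from the pivot, opposite the weight pan
- hub_c (a point): middle of the part being weighed: a plain metal wheel hub, flange 62 diameter and 9 thick, neck 30 diameter, 30 high in all, standing in the part pan. Mass unknown, 130 to 270 g
- weight0_c (a point): centre of a brass ring weight, 100 g: 40 outer diameter, 12 thick, 15 through hole. Lies flat on a square seat of the rack (22 x 22, 12 high), underside 24 above the table. Three alike, in a row 64 apart. Rings stack on the post
- weight1_c (a point): centre of a brass ring weight, 100 g: 40 outer diameter, 12 thick, 15 through hole. Lies flat on a square seat of the rack (22 x 22, 12 high), underside 24 above the table. Three alike, in a row 64 apart. Rings stack on the post
- weight2_c (a point): centre of a brass ring weight, 100 g: 40 outer diameter, 12 thick, 15 through hole. Lies flat on a square seat of the rack (22 x 22, 12 high), underside 24 above the table. Three alike, in a row 64 apart. Rings stack on the post
- screwdriver: bystander, to be left where it is: screwdriver, 170 long, about 25 thick, origin under its middle
- gearmotor: bystander, to be left where it is: small gearmotor, 65 x 22 x 19, origin under its gearbox
- marker: bystander, to be left where it is: marker pen, 130 long, 12 thick
- pliers: bystander, to be left where it is: pliers, 140 long, 45 wide, 13 thick
- bit_case: bystander, to be left where it is: screwdriver bit case, 70 x 50 x 34
- jar: bystander, to be left where it is: round screw-top jar, 48 diameter, 60 high
- roller_wheel: bystander, to be left where it is: robot wheel with slanted rollers lying flat, 70 diameter, 30 high
- rack: the plywood rack of weights, fixed to the table: board 200 x 60 x 12, origin under its middle, x along the row of three seats
- bin: bystander: open grey tray of screws, 180 x 75 x 40, stands on the side opposite the rack; leave it
There are look-alikes about, which are no part of the job. There is more than one size of the part that bears hub_c; the job needs the largest.

How it is judged (in metres and radians):
On the way:
1. with at least one ring threaded on its post and the fingers off everything, the weight side has sunk (((horizontal distance between weight0_c and post_top below 0.005 m and z of weight0_c in the frame of seat between 0 and 0.034 m) or (horizontal distance between weight1_c and post_top below 0.005 m and z of weight1_c in the frame of seat between 0 and 0.034 m) or (horizontal distance between weight2_c and post_top below 0.005 m and z of weight2_c in the frame of seat between 0 and 0.034 m)) and not (contact force between the fingers and anything else above 0.05 N) and value of joint beam above 0.07 rad), for 0.2 s.
At the end, for the whole second after the job is handed in: Beam at rest within 0.025 rad (5 g) of level, hub in its pan (30 mm), at least one ring threaded on the post (within 5 mm of its axis, at most 34 mm above the seat), every other ring there too or lying on the rack board; bystanders within 25 mm of their places (value of joint beam between -0.025 and 0.025 rad and velocity of joint beam between -0.03 and 0.03 rad/s and ((horizontal distance between weight0_c and post_top below 0.005 m and z of weight0_c in the frame of seat between 0 and 0.034 m) or (horizontal distance between weight1_c and post_top below 0.005 m and z of weight1_c in the frame of seat between 0 and 0.034 m) or (horizontal distance between weight2_c and post_top below 0.005 m and z of weight2_c in the frame of seat between 0 and 0.034 m)) and ((horizontal distance between weight0_c and post_top below 0.005 m and z of weight0_c in the frame of seat between 0 and 0.034 m) or (x of weight0_c in the frame of rack between -0.1 and 0.1 m and y of weight0_c in the frame of rack between -0.03 and 0.03 m and height (world z) of weight0_c below 0.045 m)) and ((horizontal distance between weight1_c and post_top below 0.005 m and z of weight1_c in the frame of seat between 0 and 0.034 m) or (x of weight1_c in the frame of rack between -0.1 and 0.1 m and y of weight1_c in the frame of rack between -0.03 and 0.03 m and height (world z) of weight1_c below 0.045 m)) and ((horizontal distance between weight2_c and post_top below 0.005 m and z of weight2_c in the frame of seat between 0 and 0.034 m) or (x of weight2_c in the frame of rack between -0.1 and 0.1 m and y of weight2_c in the frame of rack between -0.03 and 0.03 m and height (world z) of weight2_c below 0.045 m)) and distance between hub_c and dish below 0.03 m and distance of each of screwdriver, gearmotor, marker, pliers, bit_case, jar, roller_wheel from where it was at the start of the episode below 0.025 m); the robot touches nothing.
It fails at once if the robot's fingers or arm push or squeeze the balance (pans, post, beam, poise, base) with more than 15 N (contact force between any of the fingers, the arm and balance above 15 N).
It fails at once if a ring weight is pressed or dropped on the balance with more than 25 N (contact force between any of weight0, weight1, weight2 and balance above 25 N).
It fails at once if the hub is taken from or knocked off the middle of its pan (more than 30 mm from it) (distance between hub_c and dish above 0.03 m).
It fails at once if a bystander is displaced by more than 25 mm (distance of any of screwdriver, gearmotor, marker, pliers, bit_case, jar, roller_wheel from where it was at the start of the episode above 0.025 m).
It also fails if it takes over 72 s, if anything falls off the work surface, if the arm or the gripper's body presses on something with over 40 N, if the wrist force passes 120 N, or if a joint passes its speed limit or range.

### The arm

A 6-joint arm with a two-finger parallel gripper is mounted at the origin on the work surface. World frame = base frame: x ahead of the robot, y to its left, z up, the work surface at z = 0. Lengths are in mm, angles in rad, forces in N, time in s.
With the tool pointing down it reaches from about 275 to 1000 mm from the base axis. Payload 8.4 kg.
Tool frame: the origin (TCP) lies between the finger pads; the fingertips stand r.nose_length ahead of it and the grasp point (between the pads) lies 8 mm behind it (r.nose_length is the distance from the TCP to the fingertips, in mm); y points along the fingers, x is the direction in which the jaws open and shut, and the axes are right-handed (so a half turn about y gives the same grasp; the last joint's range is limited). The gripper opens to 85 mm and grips with 20 to 120 N. Pads are 22 mm wide; open, the fingers measure 114 mm over their backs; the gripper's body (76 mm by 85 mm) begins 54 mm behind the grasp point. The pads swing forward as they close: fully open they stand 13 mm farther back than shut.
Start: joints at [1.106, 0.353, 1.633, -0, 1.155, -0.002], TCP at [279.034, 559.257, 242.281] pointing down, gripper open.
Joint ranges: [-2.63, 2.63], [-0.92, 2.1], [0.06, 2.66], [-1.3, 4.44], [0, 2.69], [-3.02, 3.02]. Speed limits (rad/s): [2.22, 2.22, 2.79, 3.14, 3.14, 3.14].

### API

Orientations are given as [roll, pitch, yaw] about the fixed x, y, z axes, in that order (R = Rz(yaw) Ry(pitch) Rx(roll)).
In Python, from rig import r, cams, order gives the robot as it stands. The module is installed in compiled form; this text tells all that it offers.
- The arm moves only by the shell command python3 -m crank 'ROWS' [FORCE]. ROWS is JSON, a list of rows, each a list of 7 numbers: the turn, a rotation vector about the tool's x, y, z in degrees, then the shift along the tool's x, y, z in cm, then the opening, from -1 (shut) to 1 (fully open). A call has exactly 10 rows; each row shifts and turns the pose as measured when the row begins, along the tool's axes as they then stand; what a row does not reach is not made up. A row lasts 1/12 s, in which the tool goes at most 41.7 mm and 7.16 degrees, less where a joint would pass 70% of its speed; a pose out of reach is approached as far as the arm can. A call with a gripper value outside its range is refused whole. The fingers move at their own pace and stop on an object; FORCE is the grip in N (left out, the last holds). Time passes only in rows, so rows that do not move let the fingers close, or fill a call up. It gives the time, the measured TCP pose, the force and the opening at its end, in the units of the state.
- r.sense(): the state, without advancing time (a new reading comes with each control period).
- cams.grab_frame(name): name is "side" or "top"; returns the picture (384x512x3 uint8, blue, green, red); there is no depth.
- cams.camera_info(name): a dict with "intrinsics" (3x3 intrinsics, pixels), "k1" (the pictures are not rectified: a ray, as slopes to the right and down, at radius r is drawn at 1 + k1 r^2 times it, then the intrinsics apply), "view" (4x4, takes a point from world to camera coordinates). Camera axes: x right, y up, looking along -z (the intrinsics and any distortion apply to the point x, -y, -z); pixel columns grow to the right and rows downward; lengths in mm; the calibration is good to about 2 mm. A picture is of the moment at which its call begins. camera_info takes no time and is no camera call.
- order.sign_off(): hands the job in, once; it reports no verdict.
The state is a dict: "clock": time; "qpos": joint angles; "qvel": joint speeds; "joint_efforts": joint torques, N m; "eef_pos": TCP position; "tcp_rot": TCP orientation; "contact_force": force on the tool from outside, world axes, zero at the start; "wrist_torque": the same for the moment, N m; "opening": opening from 0.0 (shut) to 1.0 (fully open).
Only numpy, scipy, OpenCV 4.12 (cv2) and the standard library are available. Lean on these libraries where they do the work, as an engineer would, in place of code of your own. Each camera call takes 0.05 s, during which the arm holds its last target.

## Working session

There is one attempt and no reset: what is moved stays moved. The work goes in short steps, Python scripts to look and compute and a shell command to move; the robot and the scene stay as the last step left them, time stands still between calls to the robot, and variables do not carry over. Pictures are saved under pics/ and viewed, and the job is handed in when it is done.

```bash
mkdir -p pics; python3 - <<'E'
from rig import r,cams,order
import cv2
s=r.sense();print(s, r.nose_length)
for n in("side","top"):
    i=cams.camera_info(n);print(n,i)
    cv2.imwrite(f"pics/{n}0.png",cams.grab_frame(n))
E
```

```text
{'clock': 0.0, 'qpos': array([ 1.10559710e+00,  3.53692516e-01,  1.63413316e+00, -5.33922788e-06,
        1.15519251e+00, -2.39666701e-03]), 'qvel': array([ 0.00084825,  0.00062367, -0.00149237, -0.0007502 ,  0.00122257,
       -0.00104163]), 'joint_efforts': array([-3.76557262e-03, -6.05278659e+01, -3.42047095e+01, -5.68002622e-05,
        9.59426514e-03,  8.03983312e-05]), 'eef_pos': array([278.82914458, 558.84192296, 241.5343749 ]), 'tcp_rot': array([-1.57079779e+00,  1.42554311e-03,  1.10799593e+00]), 'contact_force': array([0.46484158, 0.32028778, 0.49010934]), 'wrist_torque': array([ 0.02705784,  0.05170124, -0.00246757]), 'opening': 1.0002521375862399} 11.0
side {'intrinsics': array([[482.5196464 ,   0.        , 246.57776072],
       [  0.        , 482.5196464 , 194.05356476],
       [  0.        ,   0.        ,   1.        ]]), 'k1': -0.1250975594793249, 'view': array([[ 9.71280566e-01, -2.36809210e-01,  2.31400376e-02,
        -5.46368087e+02],
       [ 1.14907969e-01,  5.52001148e-01,  8.25887941e-01,
        -2.08724980e+02],
       [-2.08351198e-01, -7.99509932e-01,  5.63359252e-01,
        -1.22681898e+03],
       [ 0.00000000e+00,  0.00000000e+00,  0.00000000e+00,
         1.00000000e+00]])}
top {'intrinsics': array([[411.13340396,   0.        , 260.21762944],
       [  0.        , 411.13340396, 189.44899696],
       [  0.        ,   0.        ,   1.        ]]), 'k1': -0.03917191392460595, 'view': array([[-1.14968900e-02, -9.99812889e-01,  1.55566062e-02,
         5.12421498e+01],
       [ 9.98675040e-01, -1.07006098e-02,  5.03354987e-02,
        -5.72500261e+02],
       [-5.01596152e-02,  1.61146960e-02,  9.98611200e-01,
        -1.16143538e+03],
       [ 0.00000000e+00,  0.00000000e+00,  0.00000000e+00,
         1.00000000e+00]])}
```

View pics.

View pics/side0.png

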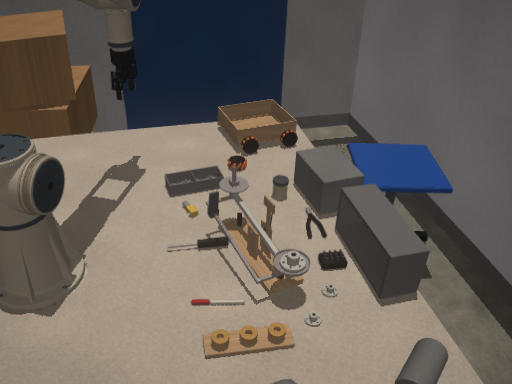

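View pics/top0.png

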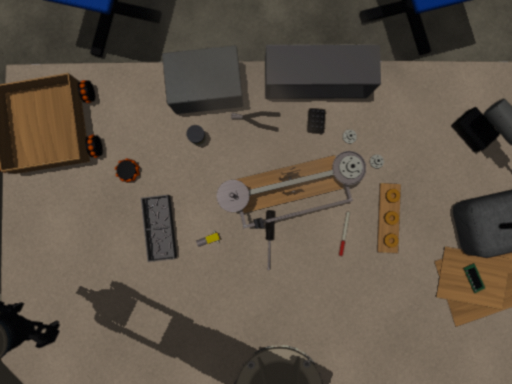

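```bash
cat > h.py <<'E'
import numpy as np,cv2
from rig import r,cams,order
def proj(n,P):
    i=cams.camera_info(n);V=np.array(i['view']);K=np.array(i['intrinsics'])
    P=np.atleast_2d(P);c=P@V[:3,:3].T+V[:3,3]
    s=np.stack([c[:,0],-c[:,1]],1)/(-c[:,2:3]);r2=(s**2).sum(1,keepdims=True)
    s=s*(1+i['k1']*r2);return s@np.diag([K[0,0],K[1,1]])+K[:2,2]
def ray(n,uv):
    i=cams.camera_info(n);V=np.array(i['view']);K=np.array(i['intrinsics'])
    d=(np.array(uv,float)-K[:2,2])/[K[0,0],K[1,1]];s=d.copy()
    for _ in range(30): s=d/(1+i['k1']*(s@s))
    R=V[:3,:3];o=-R.T@V[:3,3];v=R.T@np.array([s[0],-s[1],-1]);return o,v
def atz(n,uv,z):
    o,v=ray(n,uv);return o+v*(z-o[2])/v[2]
def tri(uvt,uvs):
    o1,v1=ray('top',uvt);o2,v2=ray('side',uvs)
    A=np.stack([v1,-v2],1);t=np.linalg.lstsq(A,o2-o1,rcond=None)[0]
    p,q=o1+t[0]*v1,o2+t[1]*v2;return (p+q)/2,np.linalg.norm(p-q)
def crop(src,box,k,out,grab=False):
    im=cams.grab_frame(src) if grab else cv2.imread(src)
    x0,y0,x1,y1=box;c=cv2.resize(im[y0:y1,x0:x1],None,fx=k,fy=k,interpolation=cv2.INTER_CUBIC)
    for x in range((x0+9)//10*10,x1,10):
        cv2.line(c,((x-x0)*k,0),((x-x0)*k,6 if x%50 else 14),(0,255,255),1)
        if x%20==0: cv2.putText(c,str(x),((x-x0)*k-10,24),0,.4,(0,255,255),1)
    for y in range((y0+9)//10*10,y1,10):
        cv2.line(c,(0,(y-y0)*k),(6,(y-y0)*k),(0,255,255),1)
        if y%20==0: cv2.putText(c,str(y),(8,(y-y0)*k+4),0,.4,(0,255,255),1)
    cv2.imwrite(out,c)
E
python3 - <<'E'
from h import *
crop('pics/top0.png',(210,140,410,260),4,'pics/t1.png')
crop('pics/side0.png',(180,150,320,360),3-0,'pics/s1.png') if 0 else crop('pics/side0.png',(185,145,345,295),4,'pics/s1.png')
crop('pics/side0.png',(190,290,345,360),5,'pics/s2.png')
E
```

```text
(no output)
```

View pics/t1.png

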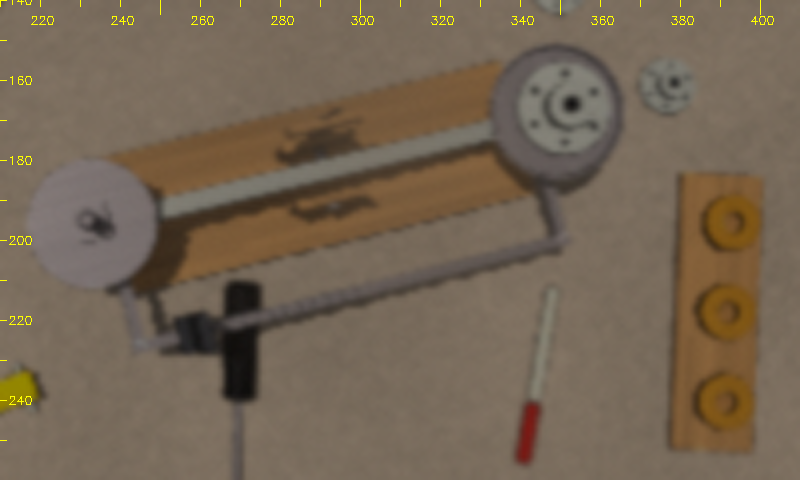

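View pics/s1.png

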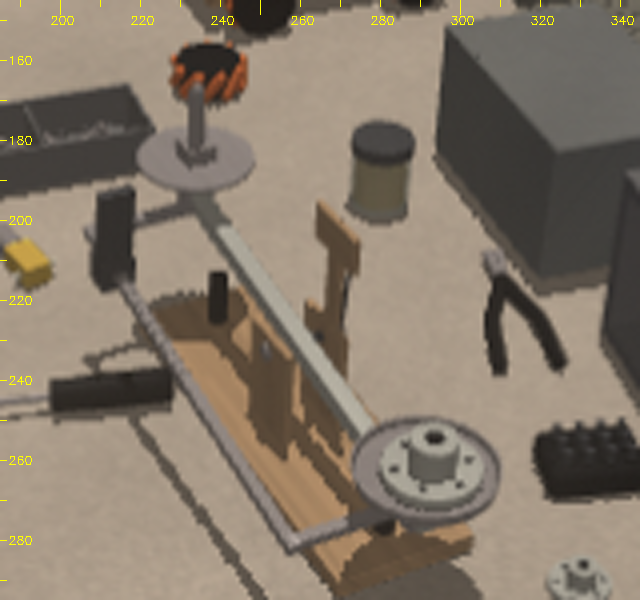

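View pics/s2.png

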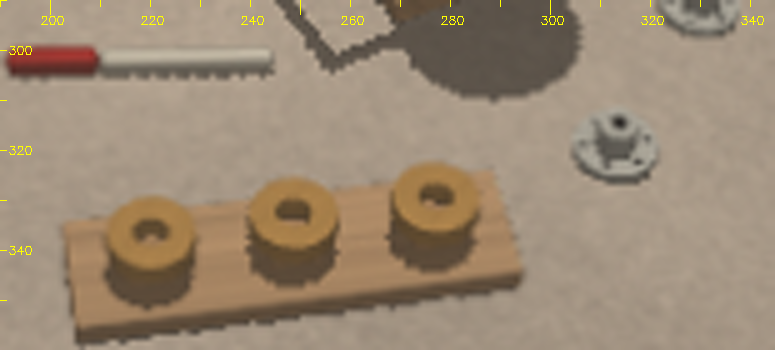

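```bash
python3 - <<'E'
from h import *
np.set_printoptions(precision=1,suppress=True)
for a,b in [((393.5,195.5),(276.5,330)),((391.5,218),(248.5,332.5)),((391.2,240.5),(220,336.5))]:
    print('ring',atz('top',a,36),atz('side',b,36),tri(a,b))
print('plate',tri((233,195.5),(234,184.5)))
print('dish',tri((349,167),(291.5,261)))
print('poise/fin', tri((257.5,222),(214,193)))
print('railend+',tri((244,227),(207.5,203)),'railend-',tri((351.5,199.5),(257.5,281.5)))
# needle plate top
E
```

```text
ring [ 550.7 -331.7   36. ] [ 548.3 -333.6   36. ] (array([ 549.9, -332.2,   33.9]), np.float64(1.892927315739569))
ring [ 487.3 -324.3   36. ] [ 486.3 -326.8   36. ] (array([ 487. , -325. ,   33.7]), np.float64(0.42048112670219023))
ring [ 424.1 -321.8   36. ] [ 423.2 -324.1   36. ] (array([ 423.7, -322.5,   33.9]), np.float64(0.41179149637879137))
plate (array([551.9, 117. , 130.4]), np.float64(0.9605979784257023))
dish (array([ 625.1, -191.2,  100.2]), np.float64(2.27572460723163))
poise/fin (array([483.6,  55. , 152.1]), np.float64(1.382645501975157))
railend+ (array([470. ,  90.2,  96.9]), np.float64(0.28043294953502806)) railend- (array([ 539. , -204.8,   63.5]), np.float64(2.421069377850128))
```

```bash
cat >> h.py <<'E'
from scipy.spatial.transform import Rotation as Ro
def plan(xyz,yaw=None,n=None,step=40):
    s=r.sense();p=np.array(s['eef_pos'],float);ps=np.degrees(s['tcp_rot'][2])
    R0=Ro.from_euler('xyz',s['tcp_rot']);
    yaw=ps if yaw is None else yaw
    d=np.array(xyz,float)-p
    R1=Ro.from_euler('xyz',[-90,0,yaw],degrees=True)
    rv=(R0.inv()*R1).as_rotvec(degrees=True)
    n=n or int(max(np.ceil(np.linalg.norm(d)/step),np.ceil(np.linalg.norm(rv)/7)))
    print('pos',p.round(1),'yaw',round(ps,2),'rot',np.degrees(s['tcp_rot']).round(2),'open',round(s['opening'],3),'F',s['contact_force'].round(2),'t',round(s['clock'],2))
    for i in range(n):
        t=(R0*Ro.from_rotvec(rv*i/n,degrees=True)).inv().apply(d/n)/10
        print([round(v,2) for v in rv/n]+[round(v,2) for v in t])
E
python3 - <<'E'
from h import *
plan((549.5,-332.6,241),90)
E
```

```text
pos [278.8 558.9 241.6] yaw 63.48 rot [-9.000e+01  7.000e-02  6.348e+01] open 1.0 F [-0.06 -0.28 -0.34] t 0.1
[np.float64(-0.0), np.float64(-1.1), np.float64(-0.0), np.float64(-2.82), np.float64(0.01), np.float64(-2.67)]
[np.float64(-0.0), np.float64(-1.1), np.float64(-0.0), np.float64(-2.87), np.float64(0.01), np.float64(-2.61)]
[np.float64(-0.0), np.float64(-1.1), np.float64(-0.0), np.float64(-2.92), np.float64(0.01), np.float64(-2.56)]
[np.float64(-0.0), np.float64(-1.1), np.float64(-0.0), np.float64(-2.97), np.float64(0.01), np.float64(-2.5)]
[np.float64(-0.0), np.float64(-1.1), np.float64(-0.0), np.float64(-3.02), np.float64(0.01), np.float64(-2.44)]
[np.float64(-0.0), np.float64(-1.1), np.float64(-0.0), np.float64(-3.06), np.float64(0.01), np.float64(-2.38)]
[np.float64(-0.0), np.float64(-1.1), np.float64(-0.0), np.float64(-3.11), np.float64(0.01), np.float64(-2.32)]
[np.float64(-0.0), np.float64(-1.1), np.float64(-0.0), np.float64(-3.15), np.float64(0.01), np.float64(-2.26)]
[np.float64(-0.0), np.float64(-1.1), np.float64(-0.0), np.float64(-3.2), np.float64(0.01), np.float64(-
[... 954 characters left out ...]
.53), np.float64(0.0), np.float64(-1.62)]
[np.float64(-0.0), np.float64(-1.1), np.float64(-0.0), np.float64(-3.56), np.float64(0.0), np.float64(-1.55)]
[np.float64(-0.0), np.float64(-1.1), np.float64(-0.0), np.float64(-3.59), np.float64(0.0), np.float64(-1.48)]
[np.float64(-0.0), np.float64(-1.1), np.float64(-0.0), np.float64(-3.62), np.float64(0.0), np.float64(-1.41)]
[np.float64(-0.0), np.float64(-1.1), np.float64(-0.0), np.float64(-3.64), np.float64(0.0), np.float64(-1.34)]
[np.float64(-0.0), np.float64(-1.1), np.float64(-0.0), np.float64(-3.67), np.float64(0.0), np.float64(-1.27)]
[np.float64(-0.0), np.float64(-1.1), np.float64(-0.0), np.float64(-3.69), np.float64(0.0), np.float64(-1.2)]
```

```bash
python3 -m crank '[[0,-1.3,0,-2.8,0,-2.7,1],[0,-1.3,0,-2.9,0,-2.6,1],[0,-1.3,0,-3,0,-2.5,1],[0,-1.3,0,-3,0,-2.5,1],[0,-1.3,0,-3,0,-2.4,1],[0,-1.3,0,-3.1,0,-2.4,1],[0,-1.3,0,-3.1,0,-2.3,1],[0,-1.3,0,-3.2,0,-2.2,1],[0,-1.3,0,-3.2,0,-2.2,1],[0,-1.3,0,-3.3,0,-2.1,1]]'; python3 - <<'E'
from h import *
plan((549.5,-332.6,241),90,n=10)
E
```

```text
clock: 0.93
eef_pos: [396.0, 178.8, 237.8]
tcp_rot: [-1.568, 0.002, 1.356]
contact_force: [0.8, 0.1, 0.8]
opening: 1.003
pos [396.  178.8 237.8] yaw 77.68 rot [-89.85   0.11  77.68] open 1.003 F [0.84 0.14 0.84] t 0.93
[np.float64(-0.02), np.float64(-1.23), np.float64(-0.01), np.float64(-4.67), np.float64(-0.03), np.float64(-2.59)]
[np.float64(-0.02), np.float64(-1.23), np.float64(-0.01), np.float64(-4.72), np.float64(-0.03), np.float64(-2.49)]
[np.float64(-0.02), np.float64(-1.23), np.float64(-0.01), np.float64(-4.78), np.float64(-0.03), np.float64(-2.39)]
[np.float64(-0.02), np.float64(-1.23), np.float64(-0.01), np.float64(-4.83), np.float64(-0.03), np.float64(-2.28)]
[np.float64(-0.02), np.float64(-1.23), np.float64(-0.01), np.float64(-4.87), np.float64(-0.03), np.float64(-2.18)]
[np.float64(-0.02), np.float64(-1.23), np.float64(-0.01), np.float64(-4.92), np.float64(-0.03), np.float64(-2.07)]
[np.float64(-0.02), np.float64(-1.23), np.float64(-0.01), np.float64(-4.96), np.float64(-0.03), np.float64(-1.97)]
[np.float64(-0.02), np.float64(-1.23), np.float64(-0.01), np.float64(-5.0), np.float64(-0.03), np.float64(-1.86)]
[np.float64(-0.02), np.float64(-1.23), np.float64(-0.01), np.float64(-5.04), np.float64(-0.03), np.float64(-1.75)]
[np.float64(-0.02), np.float64(-1.23), np.float64(-0.01), np.float64(-5.08), np.float64(-0.03), np.float64(-1.64)]
```

Tracks well. Continue: 13 more rows, then descend.

```bash
python3 -m crank '[[0,-1.2,0,-3.6,0,-2,1],[0,-1.2,0,-3.6,0,-2,1],[0,-1.2,0,-3.7,0,-1.9,1],[0,-1.2,0,-3.7,0,-1.8,1],[0,-1.2,0,-3.7,0,-1.7,1],[0,-1.2,0,-3.8,0,-1.6,1],[0,-1.2,0,-3.8,0,-1.5,1],[0,-1.2,0,-3.8,0,-1.4,1],[0,-1.2,0,-3.8,0,-1.3,1],[0,-1.2,0,-3.8,0,-1.3,1]]'; python3 - <<'E'
from h import *
plan((549.5,-332.6,120),90,n=5)
E
```

```text
clock: 1.77
eef_pos: [513.1, -221.4, 237.4]
tcp_rot: [-1.568, 0.0, 1.576]
contact_force: [1.1, 0.7, 0.2]
opening: 1.002
pos [ 513.1 -221.4  237.4] yaw 90.28 rot [-8.983e+01  1.000e-02  9.028e+01] open 1.002 F [1.07 0.66 0.23] t 1.77
[np.float64(-0.03), np.float64(0.06), np.float64(-0.0), np.float64(-2.23), np.float64(2.35), np.float64(-0.72)]
[np.float64(-0.03), np.float64(0.06), np.float64(-0.0), np.float64(-2.23), np.float64(2.35), np.float64(-0.72)]
[np.float64(-0.03), np.float64(0.06), np.float64(-0.0), np.float64(-2.23), np.float64(2.35), np.float64(-0.73)]
[np.float64(-0.03), np.float64(0.06), np.float64(-0.0), np.float64(-2.23), np.float64(2.35), np.float64(-0.73)]
[np.float64(-0.03), np.float64(0.06), np.float64(-0.0), np.float64(-2.22), np.float64(2.35), np.float64(-0.73)]
```

```bash
python3 -m crank '[[0,0,0,-2.7,0.6,-0.8,1],[0,0,0,-2.7,1,-0.8,1],[0,0,0,-2.6,2.5,-0.8,1],[0,0,0,-1.6,3,-0.6,1],[0,0,0,-0.8,3,-0.3,1],[0,0,0,-0.3,3,-0.1,1],[0,0,0,0,2,0,1],[0,0,0,0,1,0,1],[0,0,0,0,0,0,1],[0,0,0,0,0,0,1]]'; python3 - <<'E'
from h import *
plan((549.5,-332.6,27),90,n=5)
crop('side',(180,260,360,384),4,'pics/s3.png',True)
crop('top',(330,140,450,260),5,'pics/t3.png',True)
E
```

```text
clock: 2.6
eef_pos: [549.5, -345.4, 67.9]
tcp_rot: [-1.57, 0.003, 1.568]
contact_force: [0.4, -0.1, 0.5]
opening: 0.995
pos [ 549.5 -345.4   67.9] yaw 89.85 rot [-89.97   0.16  89.85] open 0.995 F [ 0.41 -0.09  0.54] t 2.6
[np.float64(-0.01), np.float64(-0.03), np.float64(-0.03), np.float64(0.26), np.float64(0.82), np.float64(0.0)]
[np.float64(-0.01), np.float64(-0.03), np.float64(-0.03), np.float64(0.26), np.float64(0.82), np.float64(0.0)]
[np.float64(-0.01), np.float64(-0.03), np.float64(-0.03), np.float64(0.26), np.float64(0.82), np.float64(0.0)]
[np.float64(-0.01), np.float64(-0.03), np.float64(-0.03), np.float64(0.26), np.float64(0.82), np.float64(0.0)]
[np.float64(-0.01), np.float64(-0.03), np.float64(-0.03), np.float64(0.26), np.float64(0.82), np.float64(0.0)]
```

View pics/s3.png

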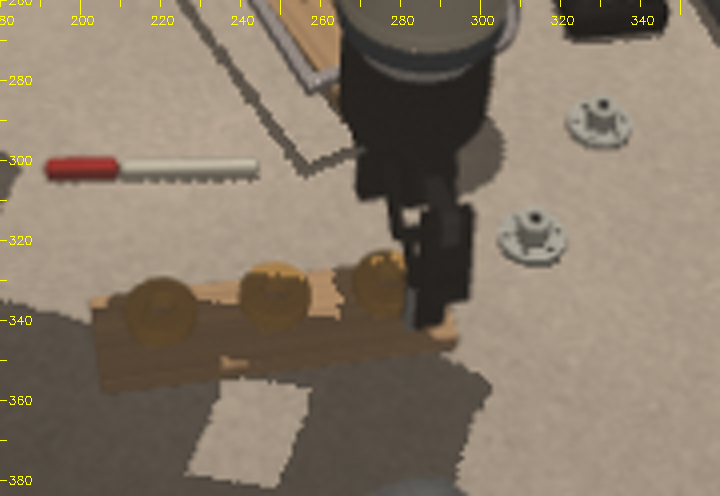

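View pics/t3.png

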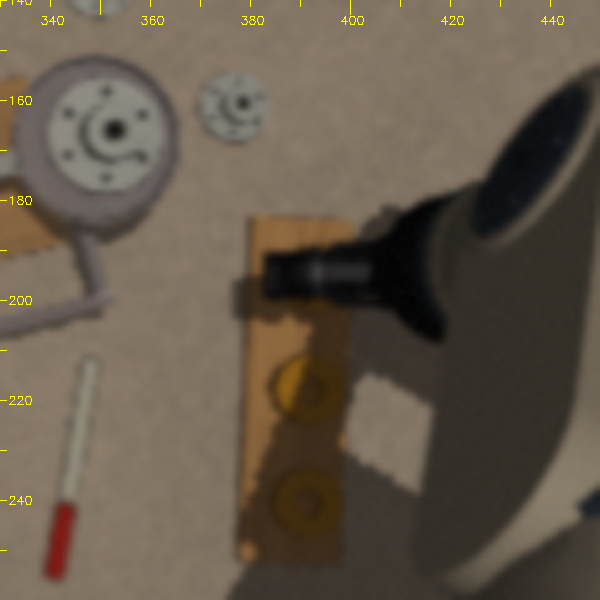

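```bash
python3 -m crank '[[0,0,0,1.1,0.4,0,1],[0,0,0,0,1.0,0,1],[0,0,0,0,1,0,1],[0,0,0,0,0.8,0,1],[0,0,0,0,0.4,0,1],[0,0,0,0,0.2,0,1],[0,0,0,0,0,0,1],[0,0,0,0,0,0,0.1],[0,0,0,0,0,0,-0.2],[0,0,0,0,0,0,-0.5]]' 20; python3 - <<'E'
from h import *
plan((549.5,-332.6,25),90,n=1)
crop('side',(180,260,360,384),4,'pics/s4.png',True)
E
```

```text
clock: 3.53
eef_pos: [553.4, -334.2, 32.3]
tcp_rot: [-1.579, 0.008, 1.57]
contact_force: [0.2, 0.5, -0.1]
opening: 0.602
pos [ 553.4 -334.2   32.3] yaw 89.95 rot [-90.45   0.45  89.95] open 0.602 F [ 0.19  0.49 -0.06] t 3.53
[np.float64(0.45), np.float64(-0.05), np.float64(-0.45), np.float64(0.17), np.float64(0.73), np.float64(0.4)]
```

View pics/s4.png

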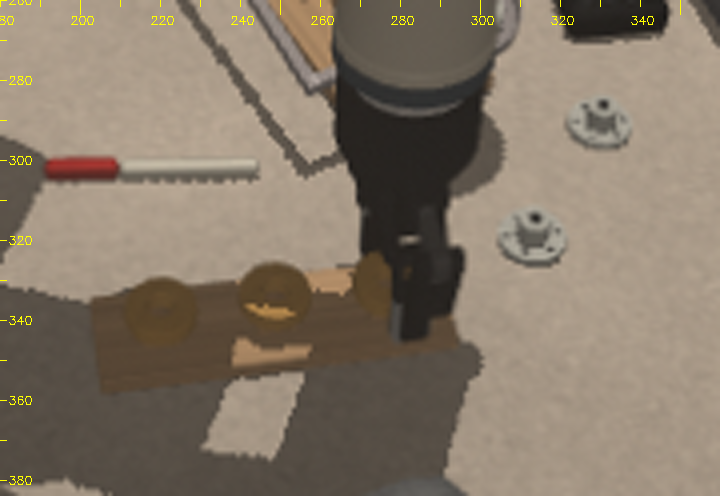

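```bash
python3 -m crank '[[0.4,0,-0.4,0.1,0.3,0.4,0.3],[0,0,0,0,0.3,0.1,0.3],[0,0,0,0,0,0,0.2],[0,0,0,0,0,0,-0.5],[0,0,0,0,0,0,-1],[0,0,0,0,0,0,-1],[0,0,0,0,0,0,-1],[0,0,0,0,0,0,-1],[0,0,0,0,0,0,-1],[0,0,0,0,0,0,-1]]' 25; python3 - <<'E'
from h import *
plan((549.5,-332.6,25),90,n=1)
E
```

```text
clock: 4.42
eef_pos: [548.2, -333.6, 26.6]
tcp_rot: [-1.572, 0.001, 1.57]
contact_force: [0.4, 0.6, 1.2]
opening: 0.46
pos [ 548.2 -333.6   26.6] yaw 89.93 rot [-9.007e+01  5.000e-02  8.993e+01] open 0.46 F [0.41 0.56 1.24] t 4.42
[np.float64(0.07), np.float64(-0.07), np.float64(-0.05), np.float64(0.1), np.float64(0.16), np.float64(-0.13)]
```

```bash
python3 -m crank '[[0,0,0,0,-0.5,0,-1],[0,0,0,0,-1,0,-1],[0,0,0,0,-2,0,-1],[0,0,0,0,-3,0,-1],[0,0,0,0,-3,0,-1],[0,0,0,0,-3,0,-1],[0,0,0,0,-2.5,0,-1],[0,0,0,0,-1.5,0,-1],[0,0,0,0,-0.8,0,-1],[0,0,0,0,0,0,-1]]' ; python3 - <<'E'
from h import *
plan((552,40,225),103.4,n=10)
crop('side',(180,180,360,330),4,'pics/s5.png',True)
E
```

```text
clock: 5.25
eef_pos: [546.9, -332.6, 212.5]
tcp_rot: [-1.571, 0.0, 1.57]
contact_force: [0.1, -0.2, -1.1]
opening: 0.46
pos [ 546.9 -332.6  212.5] yaw 89.94 rot [-9.002e+01  1.000e-02  8.994e+01] open 0.46 F [ 0.13 -0.23 -1.05] t 5.25
[np.float64(0.0), np.float64(-1.35), np.float64(-0.0), np.float64(3.73), np.float64(-0.13), np.float64(-0.05)]
[np.float64(0.0), np.float64(-1.35), np.float64(-0.0), np.float64(3.72), np.float64(-0.13), np.float64(-0.14)]
[np.float64(0.0), np.float64(-1.35), np.float64(-0.0), np.float64(3.72), np.float64(-0.12), np.float64(-0.22)]
[np.float64(0.0), np.float64(-1.35), np.float64(-0.0), np.float64(3.71), np.float64(-0.12), np.float64(-0.31)]
[np.float64(0.0), np.float64(-1.35), np.float64(-0.0), np.float64(3.7), np.float64(-0.12), np.float64(-0.4)]
[np.float64(0.0), np.float64(-1.35), np.float64(-0.0), np.float64(3.69), np.float64(-0.12), np.float64(-0.48)]
[np.float64(0.0), np.float64(-1.35), np.float64(-0.0), np.float64(3.68), np.float64(-0.12), np.float64(-0.57)]
[np.float64(0.0), np.float64(-1.35), np.float64(-0.0), np.float64(3.67), np.float64(-0.12), np.float64(-0.66)]
[np.float64(0.0), np.float64(-1.35), np.float64(-0.0), np.float64(3.65), np.float64(-0.12), np.float64(-0.74)]
[np.float64(0.0), np.float64(-1.35), np.float64(-0.0), np.float64(3.63), np.float64(-0.12), np.float64(-0.83)]
```

View pics/s5.png

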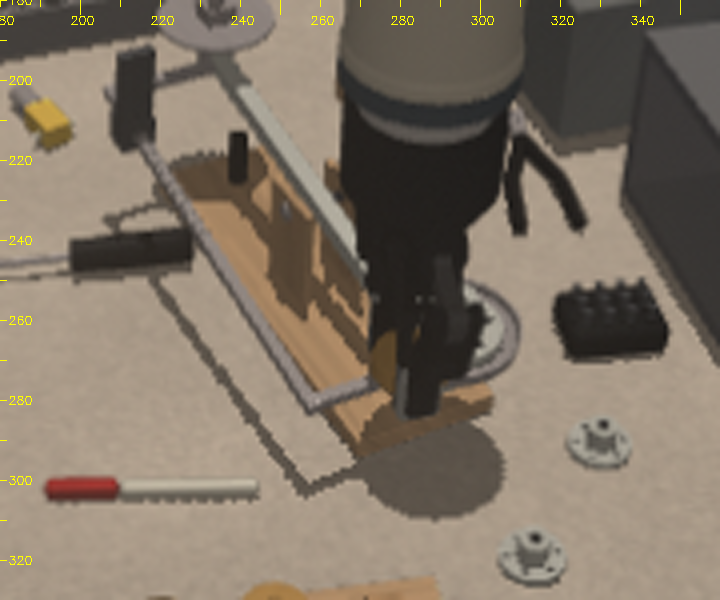

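```bash
python3 - <<'E'
from h import *
plan((552,110,230),0,n=14)
E
```

```text
pos [ 546.6 -332.4  211.6] yaw 89.94 rot [-8.998e+01 -2.000e-02  8.994e+01] open 0.461 F [ 0.15 -0.63 -0.89] t 5.3
[np.float64(-0.0), np.float64(6.42), np.float64(-0.0), np.float64(3.16), np.float64(-0.13), np.float64(-0.04)]
[np.float64(-0.0), np.float64(6.42), np.float64(-0.0), np.float64(3.14), np.float64(-0.13), np.float64(0.32)]
[np.float64(-0.0), np.float64(6.42), np.float64(-0.0), np.float64(3.09), np.float64(-0.13), np.float64(0.67)]
[np.float64(-0.0), np.float64(6.42), np.float64(-0.0), np.float64(2.99), np.float64(-0.13), np.float64(1.01)]
[np.float64(-0.0), np.float64(6.42), np.float64(-0.0), np.float64(2.86), np.float64(-0.13), np.float64(1.34)]
[np.float64(-0.0), np.float64(6.42), np.float64(-0.0), np.float64(2.7), np.float64(-0.13), np.float64(1.65)]
[np.float64(-0.0), np.float64(6.42), np.float64(-0.0), np.float64(2.49), np.float64(-0.13), np.float64(1.94)]
[np.float64(-0.0), np.float64(6.42), np.float64(-0.0), np.float64(2.26), np.float64(-0.13), np.float64(2.21)]
[np.float64(-0.0), np.float64(6.42), np.float64(-0.0), np.float64(2.0), np.float64(-0.13), np.float64(2.45)]
[np.float64(-0.0), np.float64(6.42), np.float64(-0.0), np.float64(1.71), np.float64(-0.13), np.float64(2.66)]
[np.float64(-0.0), np.float64(6.42), np.float64(-0.0), np.float64(1.41), np.float64(-0.13), np.float64(2.83)]
[np.float64(-0.0), np.float64(6.42), np.float64(-0.0), np.float64(1.08), np.float64(-0.13), np.float64(2.97)]
[np.float64(-0.0), np.float64(6.42), np.float64(-0.0), np.float64(0.74), np.float64(-0.13), np.float64(3.07)]
[np.float64(-0.0), np.float64(6.42), np.float64(-0.0), np.float64(0.39), np.float64(-0.13), np.float64(3.14)]
```

```bash
python3 -m crank '[[0,6.4,0,3.1,-0.2,0,-1],[0,6.4,0,3.1,-0.3,0.3,-1],[0,6.4,0,3.1,-0.3,0.7,-1],[0,6.4,0,3.0,-0.3,1,-1],[0,6.4,0,2.9,-0.3,1.3,-1],[0,6.4,0,2.7,-0.2,1.6,-1],[0,6.4,0,2.5,-0.1,1.9,-1],[0,6.4,0,2.3,-0.1,2.2,-1],[0,6.4,0,2,-0.1,2.4,-1],[0,6.4,0,1.7,-0.1,2.6,-1]]'; python3 - <<'E'
from h import *
plan((552,118,226),0,n=5)
E
```

```text
clock: 6.13
eef_pos: [549.2, -10.0, 217.9]
tcp_rot: [-1.56, 0.018, 0.396]
contact_force: [0.5, 0.3, -1.5]
opening: 0.459
pos [549.2 -10.  217.9] yaw 22.72 rot [-89.38   1.01  22.72] open 0.459 F [ 0.48  0.35 -1.45] t 6.13
[np.float64(-0.08), np.float64(4.54), np.float64(-0.22), np.float64(1.04), np.float64(-0.16), np.float64(2.34)]
[np.float64(-0.08), np.float64(4.54), np.float64(-0.22), np.float64(0.85), np.float64(-0.16), np.float64(2.42)]
[np.float64(-0.08), np.float64(4.54), np.float64(-0.22), np.float64(0.66), np.float64(-0.16), np.float64(2.48)]
[np.float64(-0.08), np.float64(4.54), np.float64(-0.22), np.float64(0.46), np.float64(-0.16), np.float64(2.52)]
[np.float64(-0.08), np.float64(4.54), np.float64(-0.22), np.float64(0.26), np.float64(-0.16), np.float64(2.55)]
```

```bash
python3 -m crank '[[0,4.5,0,1,-0.2,2.3,-1],[0,4.5,0,0.8,-0.2,2.3,-1],[0,4,0,0.6,-0.2,2,-1],[0,3,0,0.4,-0.1,1.8,-1],[0,2,0,0.2,-0.1,1.4,-1],[0,1,0,0.1,0,1,-1],[0,0.3,0,0,0,0.5,-1],[0,0,0,0,0,0.2,-1],[0,0,0,0,0,0,-1],[0,0,0,0,0,0,-1]]'; python3 - <<'E'
from h import *
plan((552,118,226),0,n=1)
crop('side',(160,110,340,235),4,'pics/s6.png',True)
crop('top',(170,140,290,260),5,'pics/t6.png',True)
E
```

```text
clock: 6.97
eef_pos: [544.5, 121.4, 212.3]
tcp_rot: [-1.568, 0.043, 0.042]
contact_force: [-0.5, 0.0, -1.3]
opening: 0.462
pos [544.5 121.4 212.3] yaw 2.43 rot [-89.83   2.47   2.43] open 0.462 F [-0.48  0.02 -1.35] t 6.97
[np.float64(-0.11), np.float64(2.43), np.float64(-2.48), np.float64(0.68), np.float64(-1.41), np.float64(-0.37)]
```

View pics/s6.png

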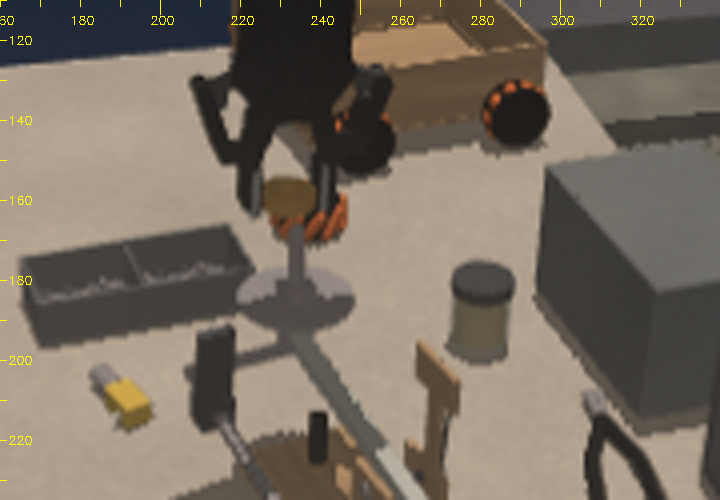

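View pics/t6.png

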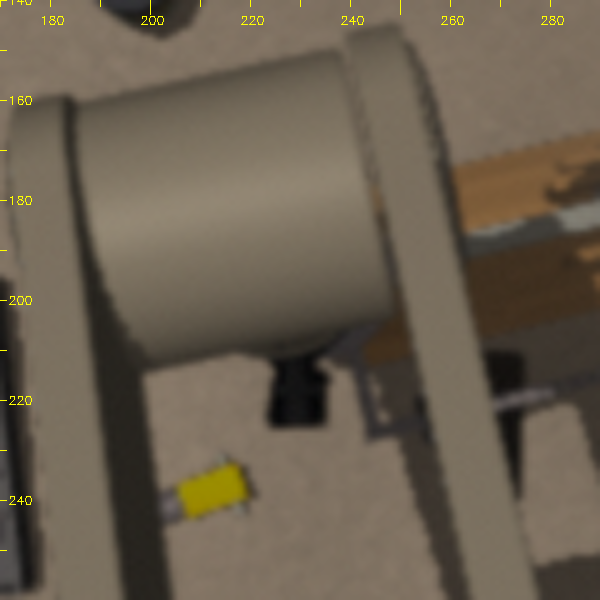

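```bash
python3 - <<'E'
from h import *
from scipy.optimize import least_squares
np.set_printoptions(precision=1,suppress=True)
T=cv2.imread('pics/top0.png').astype(float);S=cv2.imread('pics/side0.png').astype(float)
# fit plate circle: maximise gradient along projected circle edge in both images
def sample(im,uv):
    return np.stack([cv2.remap(im[:,:,c].astype(np.float32),uv[:,0:1].astype(np.float32),uv[:,1:2].astype(np.float32),cv2.INTER_LINEAR)[:,0] for c in range(3)],1)
a=np.linspace(0,2*np.pi,120,endpoint=False)
def circ(c,R): return np.stack([c[0]+R*np.cos(a),c[1]+R*np.sin(a),c[2]+0*a],1)
def score(c,R,cams_):
    t=0
    for n,im in cams_:
        g=np.abs(sample(im,proj(n,circ(c,R-2.5)))-sample(im,proj(n,circ(c,R+2.5)))).sum(1)
        t+=np.minimum(g,60).mean()
    return t
from scipy.optimize import differential_evolution as DE
for name,cc in(('top',[('top',T)]),('side',[('side',S)]),('both',[('top',T),('side',S)])):
  for lab,c0,R in(('plate',(552,117,130),42),('dish',(625,-191,95),46)):
    if name=='both':
        b=[(c0[0]-8,c0[0]+8),(c0[1]-8,c0[1]+8),(c0[2]-12,c0[2]+12)];f=lambda c:-score(c,R,cc)
    else:
        z=c0[2];b=[(c0[0]-12,c0[0]+12),(c0[1]-12,c0[1]+12)];f=lambda c:-score((c[0],c[1],z),R,cc)
    q=DE(f,b,seed=1);print(name,lab,q.x,q.fun)
E
```

```text
top plate [552.  117.3] -41.34397888183594
top dish [ 626.1 -191.9] -53.90467071533203
side plate [550.3 119.1] -47.63282012939453
side dish [ 625.4 -183.5] -58.60208511352539Traceback (most recent call last):
  File "<stdin>", line 23, in <module>
    return fun(*args, **kwargs)
    ret = solver.solve()
    next(self)
    ~~~~^^^^^^
    energy = self.func(parameters)
    return self.f(x, *self.args)
           ~~~~~~^^^^^^^^^^^^^^^
  File "<stdin>", line 20, in <lambda>
  File "<stdin>", line 13, in score
  File "h.py", line 4, in proj
    i=cams.camera_info(n);V=np.array(i['view']);K=np.array(i['intrinsics'])
ValueError: time passes only in moves, steps and waits
```

```bash
sed -i 's/^def proj/_ci={}\ndef CI(n):\n    if n not in _ci: _ci[n]=cams.camera_info(n)\n    return _ci[n]\ndef proj/; s/i=cams.camera_info(n)/i=CI(n)/' h.py; sed -i 's/_ci\[n\]=CI(n)/_ci[n]=cams.camera_info(n)/' h.py; python3 -m crank '[[0,2,-2,0.2,-0.2,0,-1],[0,0.5,-0.5,0.1,-0.2,-0.1,-1],[0,0,0,0.1,-0.2,0,-1],[0,0,0,0,-0.1,0,-1],[0,0,0,0,0,0,-1],[0,0,0,0,0,0,-1],[0,0,0,0,0,0,-1],[0,0,0,0,0,0,-1],[0,0,0,0,0,0,-1],[0,0,0,0,0,0,-1]]'; python3 - <<'E'
from h import *
plan((550,118,222),0,n=1)
im=cams.grab_frame('side');cv2.imwrite('pics/side7.png',im)
crop('pics/side7.png',(195,130,275,205),9,'pics/s7.png')
E
```

```text
clock: 7.9
eef_pos: [549.6, 117.3, 220.3]
tcp_rot: [-1.569, -0.001, -0.003]
contact_force: [0.4, 0.1, -0.5]
opening: 0.459
pos [549.6 117.3 220.3] yaw -0.18 rot [-8.99e+01 -3.00e-02 -1.80e-01] open 0.459 F [ 0.42  0.07 -0.55] t 7.9
[np.float64(-0.1), np.float64(-0.18), np.float64(0.03), np.float64(0.04), np.float64(-0.17), np.float64(0.07)]
```

View pics/s7.png

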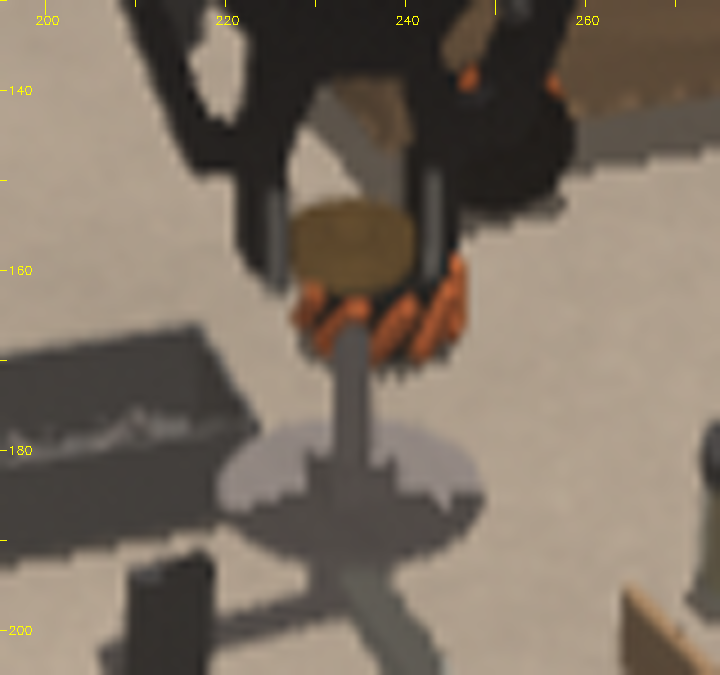

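```bash
python3 - <<'E'
from h import *
np.set_printoptions(precision=2,suppress=True)
a=np.linspace(0,2*np.pi,60)
def ringext(c):
    P=np.concatenate([np.stack([c[0]+20*np.cos(a),c[1]+20*np.sin(a),c[2]+s+0*a],1) for s in(-6,6)])
    u=proj('side',P);return u.min(0),u.max(0)
for y in (114,116,118): print(y,ringext((549.6,y,223.7)))
print('axis now',proj('side',[[549.6,116,223.7]]))
for x,y in((552,117.3),(550.3,119.1),(551,118)):
  print((x,y),proj('side',[[x,y,130.4],[x,y,142.4],[x,y,188.4]]),proj('top',[[x,y,130.4]]))
E
```

```text
114 (array([226.52, 150.83]), array([241.31, 162.03]))
116 (array([226.37, 150.48]), array([241.14, 161.66]))
118 (array([226.22, 150.13]), array([240.97, 161.29]))
axis now [[233.73 156.01]]
(552, 117.3) [[234.19 184.44]
 [234.23 180.86]
 [234.37 166.83]] [[232.86 195.64]]
(550.3, 119.1) [[233.46 184.16]
 [233.5  180.59]
 [233.63 166.56]] [[232.16 196.31]]
(551, 118) [[233.79 184.34]
 [233.82 180.77]
 [233.97 166.74]] [[232.59 196.03]]
```

```bash
python3 -m crank '[[0,0,0,0,0.6,0.15,-1],[0,0,0,0,0.8,0,-1],[0,0,0,0,0.6,0,-1],[0,0,0,0,0.4,0,-1],[0,0,0,0,0.4,0,-1],[0,0,0,0,0.3,0,-1],[0,0,0,0,0.2,0,-1],[0,0,0,0,0.2,0,-1],[0,0,0,0,0,0,-1],[0,0,0,0,0,0,-1]]'; python3 - <<'E'
from h import *
plan((550,118,222),0,n=1)
im=cams.grab_frame('side');cv2.imwrite('pics/side8.png',im)
crop('pics/side8.png',(195,130,275,205),9,'pics/s8.png')
E
```

```text
clock: 8.78
eef_pos: [549.9, 120.3, 180.9]
tcp_rot: [-1.567, -0.001, -0.003]
contact_force: [0.6, 0.4, -1.2]
opening: 0.456
pos [549.9 120.3 180.9] yaw -0.17 rot [-8.981e+01 -4.000e-02 -1.700e-01] open 0.456 F [ 0.56  0.44 -1.18] t 8.78
[np.float64(-0.19), np.float64(-0.17), np.float64(0.04), np.float64(0.02), np.float64(-4.11), np.float64(-0.22)]
```

View pics/s8.png

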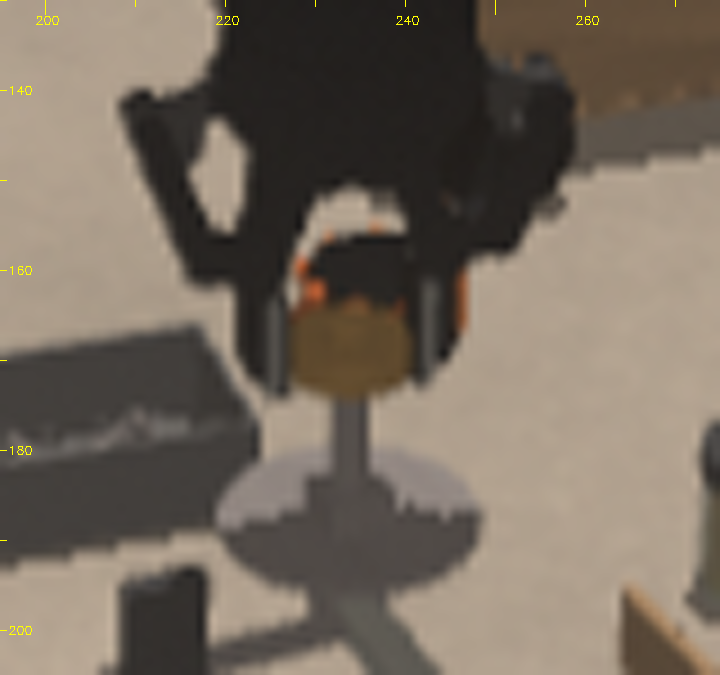

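```bash
cat >> h.py <<'E'
def track(im,ref='pics/side0.png',boxes=((218,184,250,197),),rng=(-6,18),rx=(-2,2)):
    R=cv2.imread(ref);out=[]
    for x0,y0,x1,y1 in boxes:
        k=8;t=cv2.resize(R[y0:y1,x0:x1],None,fx=k,fy=k,interpolation=cv2.INTER_CUBIC)
        X0,X1,Y0,Y1=x0+rx[0],x1+rx[1],y0+rng[0],y1+rng[1]
        s=cv2.resize(im[Y0:Y1,X0:X1],None,fx=k,fy=k,interpolation=cv2.INTER_CUBIC)
        m=cv2.matchTemplate(s,t,cv2.TM_CCOEFF_NORMED);_,v,_,l=cv2.minMaxLoc(m)
        out.append((round(l[0]/k+rx[0],2),round(l[1]/k+rng[0],2),round(v,3)))
    return out
E
cat > t.py <<'E'
from h import *
import sys
im=cams.grab_frame('side');cv2.imwrite(f'pics/side{sys.argv[1]}.png',im)
s=r.sense();print(s['eef_pos'].round(1),s['contact_force'].round(2),round(s['opening'],3),round(s['clock'],2),'track plate',track(im),'fin',track(im,boxes=((205,188,222,200),)))
E
python3 - <<'E'
from h import *
for n in '7','8': 
    im=cv2.imread(f'pics/side{n}.png');print(track(im),track(im,boxes=((205,188,222,200),)))
E
python3 -m crank '[[0,0,0,0,0,-0.15,-1],[0,0,0,0,0,0,-1],[0,0,0,0,0,0,-1],[0,0,0,0,0,0,-1],[0,0,0,0,0,0,-1],[0,0,0,0,0,0,-1],[0,0,0,0,0,0,-1],[0,0,0,0,0,0,-1],[0,0,0,0,0,0,-1],[0,0,0,0,0,0,-1]]'; python3 t.py 9
python3 -m crank '[[0,0,0,0,0,-0.15,-1],[0,0,0,0,0,0,-1],[0,0,0,0,0,0,-1],[0,0,0,0,0,0,-1],[0,0,0,0,0,0,-1],[0,0,0,0,0,0,-1],[0,0,0,0,0,0,-1],[0,0,0,0,0,0,-1],[0,0,0,0,0,0,-1],[0,0,0,0,0,0,-1]]'; python3 t.py 10
```

```text
[(-0.25, -0.38, 0.707)] [(0.0, -0.12, 0.988)]
[(-0.62, 2.38, 0.612)] [(-0.88, 0.75, 0.935)]
clock: 9.67
eef_pos: [550.1, 119.8, 182.3]
tcp_rot: [-1.565, -0.002, -0.004]
contact_force: [-0.1, 2.5, -0.0]
opening: 0.459
[550.1 119.8 182.3] [0.5  3.33 0.4 ] 0.456 9.72 track plate [(-0.5, 2.0, 0.625)] fin [(-0.75, 0.62, 0.948)]
clock: 10.55
eef_pos: [550.2, 119.6, 182.4]
tcp_rot: [-1.562, -0.002, -0.004]
contact_force: [-0.4, 4.1, -0.3]
opening: 0.459
[550.2 119.6 182.4] [-0.31  4.06  0.72] 0.462 10.6 track plate [(-0.5, 2.0, 0.628)] fin [(-0.75, 0.62, 0.949)]
```

```bash

python3 -m crank '[[0,0,0,0,0,0.15,-1],[0,0,0,0,0,0.05,-1],[0,0,0,0,0,0,-1],[0,0,0,0,0,0,-1],[0,0,0,0,0,0,-1],[0,0,0,0,0,0,-1],[0,0,0,0,0,0,-1],[0,0,0,0,0,0,-1],[0,0,0,0,0,0,-1],[0,0,0,0,0,0,-1]]'; python3 t.py 11
python3 -m crank '[[0,0,0,0,0,0.15,-1],[0,0,0,0,0,0.05,-1],[0,0,0,0,0,0,-1],[0,0,0,0,0,0,-1],[0,0,0,0,0,0,-1],[0,0,0,0,0,0,-1],[0,0,0,0,0,0,-1],[0,0,0,0,0,0,-1],[0,0,0,0,0,0,-1],[0,0,0,0,0,0,-1]]'; python3 t.py 12
```

```text
clock: 11.43
eef_pos: [550.4, 120.8, 182.3]
tcp_rot: [-1.564, -0.002, -0.004]
contact_force: [-0.3, 2.1, 0.8]
opening: 0.459
[550.4 120.8 182.3] [ 0.48  2.41 -0.18] 0.459 11.48 track plate [(-0.62, 1.5, 0.632)] fin [(-0.62, 0.5, 0.958)]
clock: 12.32
eef_pos: [550.4, 122.3, 182.1]
tcp_rot: [-1.565, -0.002, -0.004]
contact_force: [0.9, 2.2, -0.7]
opening: 0.461
[550.4 122.3 182.1] [ 0.07  0.6  -1.3 ] 0.457 12.37 track plate [(-0.12, -0.38, 0.678)] fin [(0.0, -0.12, 0.988)]
```

```bash

python3 -m crank '[[-0.3,0,0,0,0.1,0.07,-1],[0,0,0,0,0.3,0,-1],[0,0,0,0,0.4,0,-1],[0,0,0,0,0.4,0,-1],[0,0,0,0,0.4,0,-1],[0,0,0,0,0.3,0,-1],[0,0,0,0,0.2,0,-1],[0,0,0,0,0.1,0,-1],[0,0,0,0,0,0,-1],[0,0,0,0,0,0,-1]]'; python3 t.py 13
python3 - <<'E'
from h import *
crop('pics/side13.png',(195,130,275,205),9,'pics/s13.png')
E
```

```text
clock: 13.2
eef_pos: [550.3, 122.5, 156.9]
tcp_rot: [-1.572, -0.002, -0.003]
contact_force: [0.7, -0.5, -0.7]
opening: 0.46
[550.3 122.6 157. ] [ 0.29 -0.4  -0.99] 0.463 13.25 track plate [(-0.12, -0.25, 0.674)] fin [(0.0, -0.12, 0.989)]
```

View pics/s13.png

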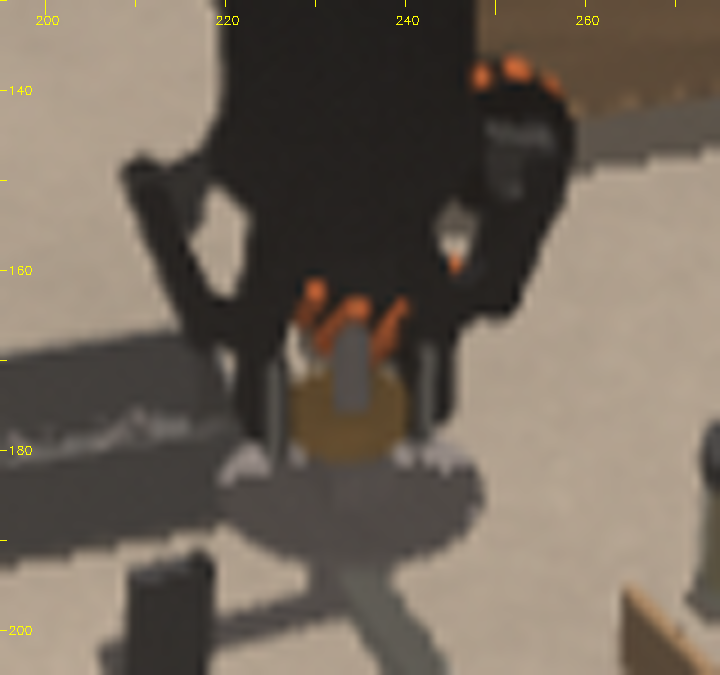

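```bash

python3 -m crank '[[0,0,0,0,0.1,0,-1],[0,0,0,0,0.2,0,-1],[0,0,0,0,0.2,0,-1],[0,0,0,0,0.2,0,-1],[0,0,0,0,0.1,0,-1],[0,0,0,0,0.1,0,-1],[0,0,0,0,0,0,-1],[0,0,0,0,0,0,-1],[0,0,0,0,0,0,-1],[0,0,0,0,0,0,-1]]'; python3 t.py 14
```

```text
clock: 14.08
eef_pos: [550.4, 122.6, 147.5]
tcp_rot: [-1.572, -0.002, -0.003]
contact_force: [0.5, -0.0, 0.3]
opening: 0.458
[550.4 122.6 147.5] [ 0.7   0.65 -0.02] 0.463 14.13 track plate [(-0.12, -0.25, 0.669)] fin [(0.0, 0.0, 0.988)]
```

```bash

python3 -m crank '[[0,0,0,0,0.1,0,-1],[0,0,0,0,0.1,0,-1],[0,0,0,0,0,0,-1],[0,0,0,0,0,0,-1],[0,0,0,0,0,0,-1],[0,0,0,0,0,0,-1],[0,0,0,0,0,0,-1],[0,0,0,0,0,0,-1],[0,0,0,0,0,0,-1],[0,0,0,0,0,0,-1]]'; python3 t.py 15
```

```text
clock: 14.97
eef_pos: [550.3, 122.7, 145.5]
tcp_rot: [-1.572, -0.002, -0.003]
contact_force: [-0.1, 1.0, -0.2]
opening: 0.461
[550.4 122.7 145.5] [ 0.38  0.26 -0.69] 0.457 15.02 track plate [(-0.25, 0.12, 0.663)] fin [(-0.12, 0.12, 0.985)]
```

```bash

python3 -m crank '[[0,0,0,0,0,0,0.0],[0,0,0,0,0,0,0.1],[0,0,0,0,0,0,0.2],[0,0,0,0,0,0,0.3],[0,0,0,0,-0.3,0,0.3],[0,0,0,0,-0.5,0,0.3],[0,0,0,0,-1,0,0.3],[0,0,0,0,-2,0,0.3],[0,0,0,0,-2,0,0.3],[0,0,0,0,-2,0,0.3]]'; python3 t.py 16
python3 - <<'E'
from h import *
crop('pics/side16.png',(180,110,300,220),6,'pics/s16.png')
E
```

```text
clock: 15.85
eef_pos: [547.5, 122.1, 224.7]
tcp_rot: [-1.573, 0.006, -0.003]
contact_force: [-0.4, 0.4, -0.6]
opening: 0.653
[549.7 122.6 229.2] [2.09 0.48 3.95] 0.65 15.9 track plate [(-0.62, 5.38, 0.57)] fin [(-1.25, 1.25, 0.876)]
```

View pics/s16.png

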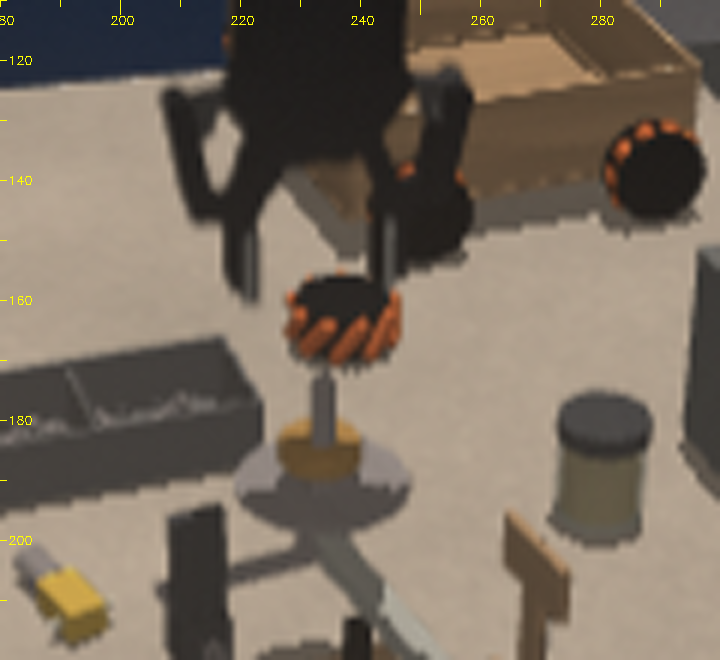

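```bash

python3 -m crank '[[0,0,0,-1,0,0,-1],[0,0,0,-1,0,0,-1],[0,0,0,-1,0,0,-1],[0,-2,0,-1,0,0,-1],[0,-2,0,0,0,0,-1],[0,-2,0,0,0,0,-1],[0,-2,0,0,0,0,-1],[0,-2,0,0,0,0,-1],[0,-2,0,0,0,0,-1],[0,-1,0,0,0,0,-1]]'; python3 t.py 17
python3 - <<'E'
from h import *
crop('pics/side17.png',(180,110,310,230),6,'pics/s17.png')
E
```

```text
clock: 16.73
eef_pos: [495.7, 121.8, 228.0]
tcp_rot: [-1.572, 0.006, 0.234]
contact_force: [0.3, 0.3, 0.3]
opening: -0.003
[495.6 121.8 227.9] [-0.1  -0.06 -0.16] -0.001 16.78 track plate [(-0.62, 6.12, 0.641)] fin [(-1.38, 1.25, 0.873)]
```

View pics/s17.png

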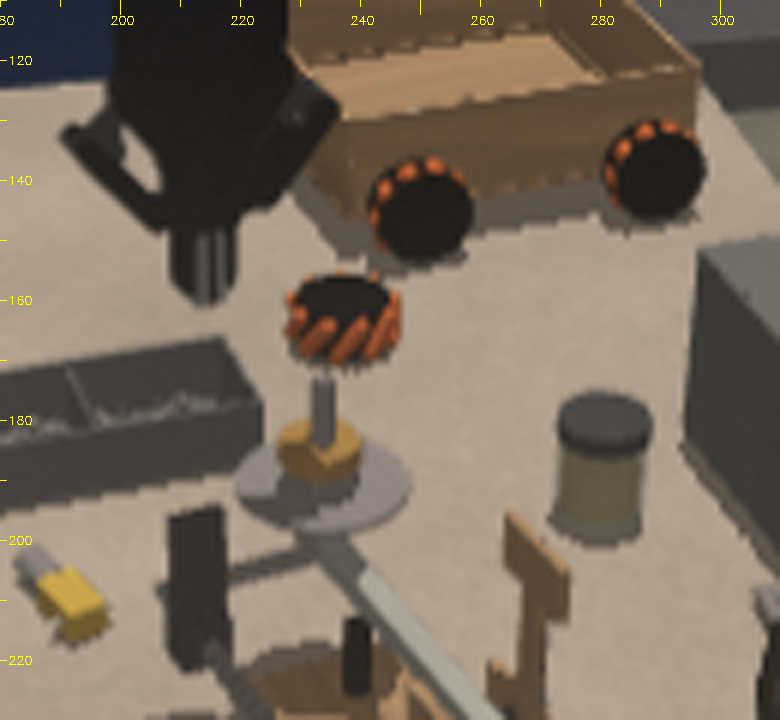

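```bash
python3 - <<'E'
from h import *
plan((484.4,-327.6,215),90,n=12)
crop('side',(180,160,320,290),5,'pics/s18.png',True)
E
```

```text
pos [495.6 121.8 227.9] yaw 13.44 rot [-90.06   0.38  13.44] open -0.001 F [-0.1  -0.06 -0.16] t 16.78
[np.float64(-0.02), np.float64(-6.38), np.float64(-0.03), np.float64(-0.96), np.float64(0.12), np.float64(-3.62)]
[np.float64(-0.02), np.float64(-6.38), np.float64(-0.03), np.float64(-1.36), np.float64(0.12), np.float64(-3.49)]
[np.float64(-0.02), np.float64(-6.38), np.float64(-0.03), np.float64(-1.74), np.float64(0.12), np.float64(-3.32)]
[np.float64(-0.02), np.float64(-6.38), np.float64(-0.03), np.float64(-2.09), np.float64(0.12), np.float64(-3.11)]
[np.float64(-0.02), np.float64(-6.38), np.float64(-0.03), np.float64(-2.43), np.float64(0.12), np.float64(-2.85)]
[np.float64(-0.02), np.float64(-6.38), np.float64(-0.03), np.float64(-2.73), np.float64(0.12), np.float64(-2.57)]
[np.float64(-0.02), np.float64(-6.38), np.float64(-0.03), np.float64(-3.0), np.float64(0.12), np.float64(-2.25)]
[np.float64(-0.02), np.float64(-6.38), np.float64(-0.03), np.float64(-3.23), np.float64(0.12), np.float64(-1.9)]
[np.float64(-0.02), np.float64(-6.38), np.float64(-0.03), np.float64(-3.42), np.float64(0.11), np.float64(-1.53)]
[np.float64(-0.02), np.float64(-6.38), np.float64(-0.03), np.float64(-3.57), np.float64(0.11), np.float64(-1.14)]
[np.float64(-0.02), np.float64(-6.38), np.float64(-0.03), np.float64(-3.67), np.float64(0.11), np.float64(-0.74)]
[np.float64(-0.02), np.float64(-6.38), np.float64(-0.03), np.float64(-3.73), np.float64(0.11), np.float64(-0.32)]
```

View pics/s18.png

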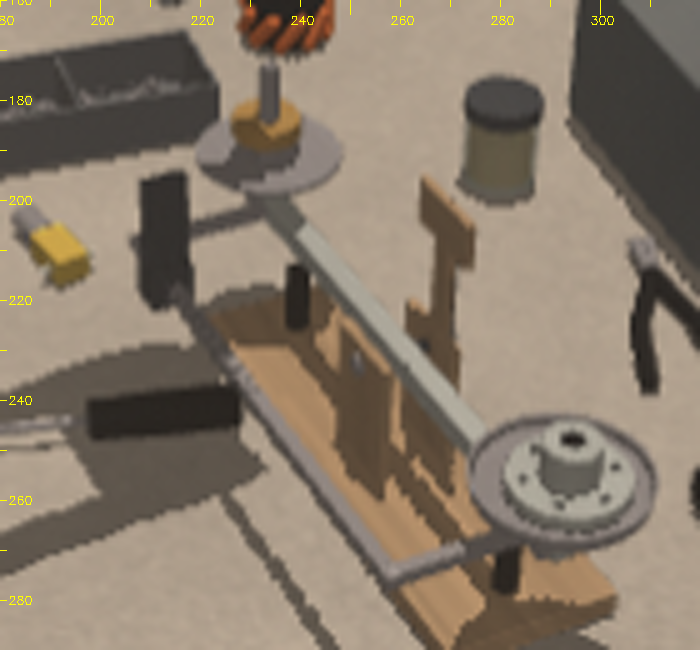

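```bash
python3 -m crank '[[0,-6.4,0,-1,0,-3.6,1],[0,-6.4,0,-1.4,0,-3.5,1],[0,-6.4,0,-1.7,0,-3.3,1],[0,-6.4,0,-2.1,0,-3.1,1],[0,-6.4,0,-2.4,0,-2.9,1],[0,-6.4,0,-2.7,0,-2.6,1],[0,-6.4,0,-3,0,-2.3,1],[0,-6.4,0,-3.2,0,-1.9,1],[0,-6.4,0,-3.4,0,-1.5,1],[0,-6.4,0,-3.6,0,-1.1,1]]'; python3 - <<'E'
from h import *
plan((484.4,-327.6,70),90,n=5)
E
```

```text
clock: 17.67
eef_pos: [481.4, -247.1, 227.0]
tcp_rot: [-1.564, 0.001, 1.354]
contact_force: [1.5, 0.5, -0.1]
opening: 0.999
pos [ 481.4 -247.1  227. ] yaw 77.58 rot [-8.963e+01  6.000e-02  7.758e+01] open 0.999 F [ 1.55  0.46 -0.12] t 17.67
[np.float64(-0.08), np.float64(-2.48), np.float64(-0.0), np.float64(-1.56), np.float64(3.14), np.float64(-0.43)]
[np.float64(-0.08), np.float64(-2.48), np.float64(-0.0), np.float64(-1.57), np.float64(3.14), np.float64(-0.35)]
[np.float64(-0.08), np.float64(-2.48), np.float64(-0.0), np.float64(-1.59), np.float64(3.14), np.float64(-0.28)]
[np.float64(-0.08), np.float64(-2.48), np.float64(-0.0), np.float64(-1.6), np.float64(3.14), np.float64(-0.21)]
[np.float64(-0.08), np.float64(-2.48), np.float64(-0.0), np.float64(-1.61), np.float64(3.14), np.float64(-0.13)]
```

```bash
python3 -m crank '[[0,-2.5,0,-2,1,-0.4,1],[0,-2.5,0,-2,2,-0.3,1],[0,-2.5,0,-1.5,3,-0.3,1],[0,-2.5,0,-1,3,-0.2,1],[0,-1.5,0,-0.5,2.5,-0.1,1],[0,-0.5,0,-0.2,2,0,1],[0,0,0,0,1,0,1],[0,0,0,0,0.4,0,1],[0,0,0,0,0,0,1],[0,0,0,0,0,0,1]]'; python3 - <<'E'
from h import *
plan((484.4,-327.6,26.5),90,n=1)
E
```

```text
clock: 18.5
eef_pos: [480.6, -332.2, 72.9]
tcp_rot: [-1.568, 0.003, 1.563]
contact_force: [0.0, -0.7, 0.5]
opening: 0.998
pos [ 480.6 -332.2   72.9] yaw 89.54 rot [-89.82   0.18  89.54] open 0.998 F [ 0.02 -0.72  0.5 ] t 18.5
[np.float64(-0.18), np.float64(-0.46), np.float64(-0.18), np.float64(0.48), np.float64(4.63), np.float64(-0.39)]
```

```bash
python3 -m crank '[[0,-0.4,0,0.4,1,-0.2,1],[0,0,0,0,1,0,0.6],[0,0,0,0,1,0,0.4],[0,0,0,0,0.7,0,0.3],[0,0,0,0,0.3,0,0.3],[0,0,0,0,0,0,0.3],[0,0,0,0,0,0,0.3],[0,0,0,0,0,0,0.3],[0,0,0,0,0,0,0.3],[0,0,0,0,0,0,0.3]]'; python3 - <<'E'
from h import *
plan((484.4,-327.6,26.5),90,n=1)
crop('side',(180,260,360,384),4,'pics/s19.png',True)
E
```

```text
clock: 19.33
eef_pos: [485.6, -328.3, 33.0]
tcp_rot: [-1.573, 0.007, 1.571]
contact_force: [0.4, 0.3, -0.4]
opening: 0.648
pos [ 485.6 -328.3   33. ] yaw 90.02 rot [-90.14   0.39  90.02] open 0.648 F [ 0.41  0.3  -0.43] t 19.33
[np.float64(0.14), np.float64(0.02), np.float64(-0.39), np.float64(0.07), np.float64(0.65), np.float64(0.13)]
```

View pics/s19.png

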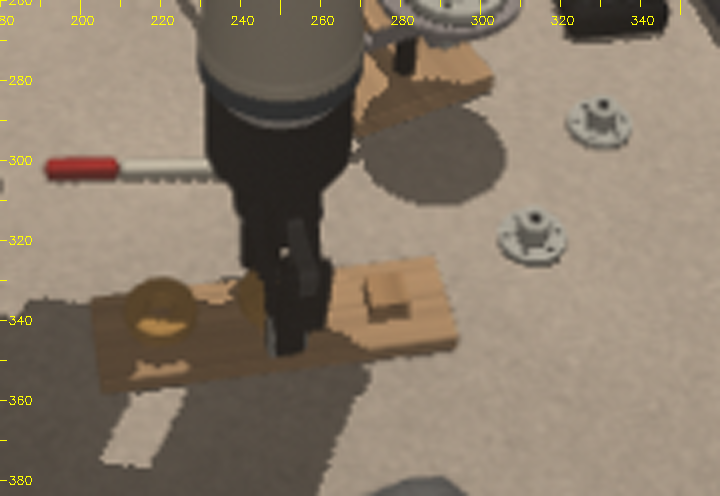

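```bash
python3 -m crank '[[0,0,-0.4,0,0.3,0.1,0.3],[0,0,0,0,0.3,0,0.3],[0,0,0,0,0,0,0.2],[0,0,0,0,0,0,-0.5],[0,0,0,0,0,0,-1],[0,0,0,0,0,0,-1],[0,0,0,0,0,0,-1],[0,0,0,0,0,0,-1],[0,0,0,0,0,0,-1],[0,0,0,0,0,0,-1]]' 25; python3 - <<'E'
from h import *
plan((549.5,-332.6,25),90,n=1)
E
python3 -m crank '[[0,0,0,0,-0.5,0,-1],[0,0,0,0,-1,0,-1],[0,0,0,0,-2,0,-1],[0,0,0,0,-3,0,-1],[0,0,0,0,-3,0,-1],[0,0,0,0,-3,0,-1],[0,0,0,0,-2.5,0,-1],[0,0,0,0,-1.5,0,-1],[0,0,0,0,-0.8,0,-1],[0,0,0,0,0,0,-1]]' ; python3 - <<'E'
from h import *
plan((550.4,122.5,220),0,n=14)
E
```

```text
clock: 20.22
eef_pos: [485.0, -328.7, 27.5]
tcp_rot: [-1.574, -0.0, 1.571]
contact_force: [-0.8, -0.2, 1.2]
opening: 0.461
pos [ 485.  -328.7   27.5] yaw 89.99 rot [-9.021e+01 -2.000e-02  8.999e+01] open 0.461 F [-0.84 -0.17  1.19] t 20.22
[np.float64(0.21), np.float64(-0.01), np.float64(0.02), np.float64(-0.39), np.float64(0.27), np.float64(-6.45)]
clock: 21.05
eef_pos: [482.8, -327.8, 213.3]
tcp_rot: [-1.573, -0.001, 1.571]
contact_force: [1.9, -0.4, -0.6]
opening: 0.46
pos [ 482.8 -327.8  213.3] yaw 90.0 rot [-9.012e+01 -6.000e-02  9.000e+01] open 0.46 F [ 1.87 -0.39 -0.63] t 21.05
[np.float64(0.0), np.float64(6.43), np.float64(0.01), np.float64(3.22), np.float64(-0.04), np.float64(-0.48)]
[np.float64(0.0), np.float64(6.43), np.float64(0.01), np.float64(3.25), np.float64(-0.04), np.float64(-0.12)]
[np.float64(0.0), np.float64(6.43), np.float64(0.01), np.float64(3.24), np.float64(-0.04), np.float64(0.24)]
[np.float64(0.0), np.float64(6.43), np.float64(0.01), np.float64(3.2), np.float64(-0.05), np.float64(0.61)]
[np.float64(0.0), np.float64(6.43), np.float64(0.01), np.float64(3.11),
[... 317 characters left out ...]
64(2.62), np.float64(-0.05), np.float64(1.93)]
[np.float64(0.0), np.float64(6.43), np.float64(0.01), np.float64(2.38), np.float64(-0.05), np.float64(2.21)]
[np.float64(0.0), np.float64(6.43), np.float64(0.01), np.float64(2.12), np.float64(-0.05), np.float64(2.47)]
[np.float64(0.0), np.float64(6.43), np.float64(0.01), np.float64(1.83), np.float64(-0.05), np.float64(2.69)]
[np.float64(0.0), np.float64(6.43), np.float64(0.01), np.float64(1.52), np.float64(-0.05), np.float64(2.88)]
[np.float64(0.0), np.float64(6.43), np.float64(0.01), np.float64(1.19), np.float64(-0.05), np.float64(3.03)]
[np.float64(0.0), np.float64(6.43), np.float64(0.01), np.float64(0.84), np.float64(-0.05), np.float64(3.14)]
```

```bash
python3 -m crank '[[0,6.4,0,3.2,-0.2,-0.5,-1],[0,6.4,0,3.2,-0.2,-0.1,-1],[0,6.4,0,3.2,-0.2,0.2,-1],[0,6.4,0,3.2,-0.2,0.6,-1],[0,6.4,0,3.1,-0.2,1,-1],[0,6.4,0,3,-0.1,1.3,-1],[0,6.4,0,2.8,-0.1,1.6,-1],[0,6.4,0,2.6,0,1.9,-1],[0,6.4,0,2.4,0,2.2,-1],[0,6.4,0,2.1,0,2.5,-1]]'; python3 - <<'E'
from h import *
plan((550.4,122.5,218),0,n=5)
E
```

```text
clock: 21.88
eef_pos: [532.0, -0.3, 217.9]
tcp_rot: [-1.567, 0.007, 0.398]
contact_force: [1.4, -0.0, -1.5]
opening: 0.459
pos [ 5.320e+02 -3.000e-01  2.179e+02] yaw 22.79 rot [-89.81   0.4   22.79] open 0.459 F [ 1.38 -0.   -1.47] t 21.88
[np.float64(-0.02), np.float64(4.56), np.float64(-0.09), np.float64(1.29), np.float64(-0.0), np.float64(2.12)]
[np.float64(-0.02), np.float64(4.56), np.float64(-0.09), np.float64(1.12), np.float64(-0.0), np.float64(2.22)]
[np.float64(-0.02), np.float64(4.56), np.float64(-0.09), np.float64(0.94), np.float64(-0.0), np.float64(2.3)]
[np.float64(-0.02), np.float64(4.56), np.float64(-0.09), np.float64(0.75), np.float64(-0.0), np.float64(2.37)]
[np.float64(-0.02), np.float64(4.56), np.float64(-0.09), np.float64(0.56), np.float64(-0.0), np.float64(2.42)]
```

```bash
python3 -m crank '[[0,4.5,0,1.3,0,2,-1],[0,4.5,0,1.1,0,2.1,-1],[0,4,0,0.8,0,2,-1],[0,3,0,0.6,0,1.7,-1],[0,2,0,0.4,0,1.2,-1],[0,1,0,0.2,0,0.8,-1],[0,0.3,0,0.1,0,0.4,-1],[0,0,0,0,0,0.2,-1],[0,0,0,0,0,0,-1],[0,0,0,0,0,0,-1]]'; python3 - <<'E'
from h import *
plan((550.4,122.5,200),0,n=1)
E
```

```text
clock: 22.72
eef_pos: [545.9, 124.1, 206.9]
tcp_rot: [-1.571, 0.024, 0.044]
contact_force: [-0.0, -0.5, -1.1]
opening: 0.464
pos [545.9 124.1 206.9] yaw 2.53 rot [-90.     1.37   2.53] open 0.464 F [-0.   -0.47 -1.1 ] t 22.72
[np.float64(0.03), np.float64(2.53), np.float64(-1.37), np.float64(0.46), np.float64(0.68), np.float64(-0.18)]
```

```bash
python3 -m crank '[[0,2,-1.2,0.3,0.2,-0.1,-1],[0,0.5,-0.2,0.1,0.3,0,-1],[0,0,0,0,0.3,0,-1],[0,0,0,0,0,0,-1],[0,0,0,0,0,0,-1],[0,0,0,0,0,0,-1],[0,0,0,0,0,0,-1],[0,0,0,0,0,0,-1],[0,0,0,0,0,0,-1],[0,0,0,0,0,0,-1]]'; python3 t.py 20; python3 - <<'E'
from h import *
crop('pics/side20.png',(195,130,275,205),9,'pics/s20.png')
plan((550.4,122.5,200),0,n=1)
E
```

```text
clock: 23.55
eef_pos: [549.4, 120.1, 198.0]
tcp_rot: [-1.572, 0.001, 0.0]
contact_force: [0.4, 0.7, -1.3]
opening: 0.46
[549.4 120.1 198.1] [ 0.4   0.23 -1.68] 0.462 23.6 track plate [(-0.62, 5.38, 0.559)] fin [(-1.38, 1.38, 0.866)]
pos [549.4 120.1 198.1] yaw 0.03 rot [-9.007e+01  7.000e-02  3.000e-02] open 0.462 F [ 0.4   0.23 -1.68] t 23.6
[np.float64(0.07), np.float64(0.03), np.float64(-0.07), np.float64(0.1), np.float64(-0.19), np.float64(0.24)]
```

View pics/s20.png

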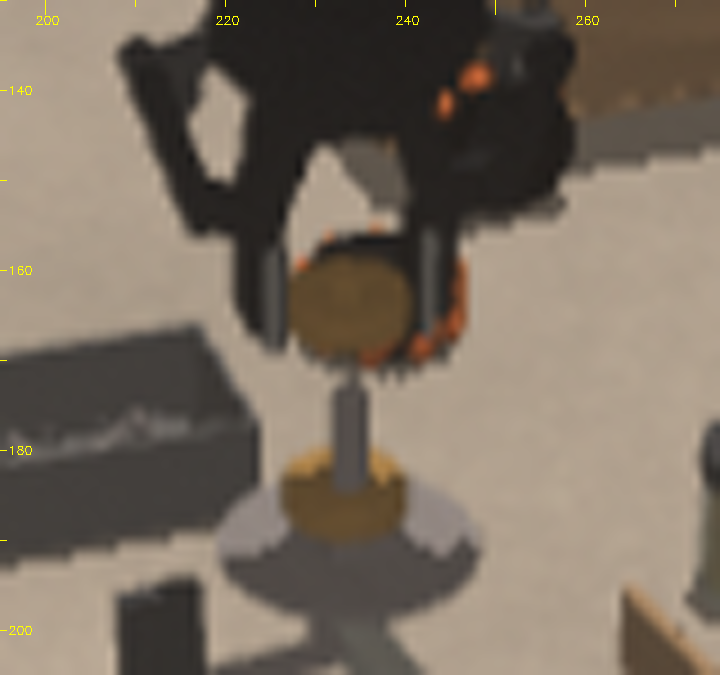

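```bash
python3 -m crank '[[0,0,0,0.1,0.2,0.2,-1],[0,0,0,0,0.4,0,-1],[0,0,0,0,0.5,0,-1],[0,0,0,0,0.5,0,-1],[0,0,0,0,0.4,0,-1],[0,0,0,0,0.3,0,-1],[0,0,0,0,0.2,0,-1],[0,0,0,0,0.1,0,-1],[0,0,0,0,0,0,-1],[0,0,0,0,0,0,-1]]'; python3 t.py 21; python3 - <<'E'
from h import *
crop('pics/side21.png',(195,130,275,205),9,'pics/s21.png')
E
```

```text
clock: 24.43
eef_pos: [550.1, 122.4, 168.3]
tcp_rot: [-1.572, 0.003, 0.001]
contact_force: [0.1, 0.5, -0.7]
opening: 0.463
[550.1 122.4 168.4] [ 0.33 -0.36 -0.54] 0.464 24.48 track plate [(-0.62, 5.88, 0.532)] fin [(-1.38, 1.5, 0.848)]
```

View pics/s21.png

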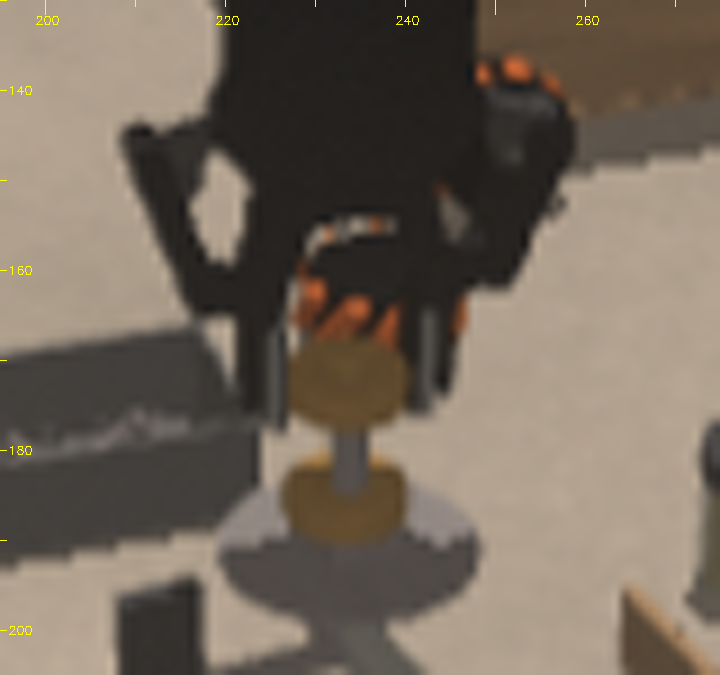

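```bash
python3 -m crank '[[0,0,0,0,0.2,0,-1],[0,0,0,0,0.3,0,-1],[0,0,0,0,0.3,0,-1],[0,0,0,0,0.2,0,-1],[0,0,0,0,0.1,0,-1],[0,0,0,0,0,0,-1],[0,0,0,0,0,0,-1],[0,0,0,0,0,0,-1],[0,0,0,0,0,0,-1],[0,0,0,0,0,0,-1]]'; python3 t.py 22; python3 - <<'E'
from h import *
crop('pics/side22.png',(195,130,275,205),9,'pics/s22.png')
E
```

```text
clock: 25.32
eef_pos: [550.6, 122.5, 156.9]
tcp_rot: [-1.572, 0.001, 0.001]
contact_force: [0.5, -0.0, -0.6]
opening: 0.456
[550.6 122.5 156.9] [-0.02 -0.14 -0.42] 0.466 25.37 track plate [(-0.5, 5.88, 0.527)] fin [(-1.38, 1.5, 0.841)]
```

View pics/s22.png

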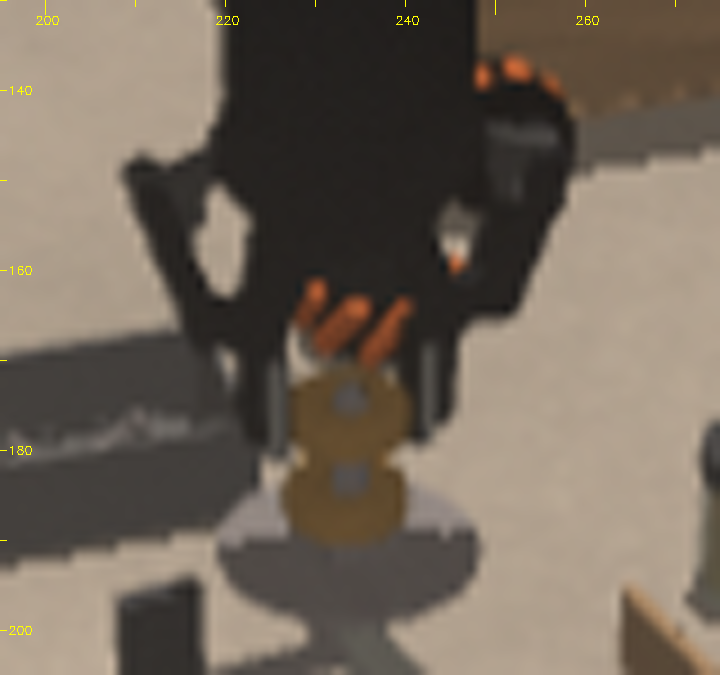

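```bash
python3 -m crank '[[0,0,0,0,0.2,0,-1],[0,0,0,0,0.4,0,-1],[0,0,0,0,0.4,0,-1],[0,0,0,0,0.3,0,-1],[0,0,0,0,0.3,0,-1],[0,0,0,0,0.2,0,-1],[0,0,0,0,0.1,0,-1],[0,0,0,0,0,0,-1],[0,0,0,0,0,0,-1],[0,0,0,0,0,0,-1]]'; python3 t.py 23; python3 - <<'E'
from h import *
crop('pics/side23.png',(195,130,275,205),9,'pics/s23.png')
E
```

```text
clock: 26.2
eef_pos: [550.5, 122.4, 135.5]
tcp_rot: [-1.572, 0.001, 0.001]
contact_force: [0.2, 0.1, -1.4]
opening: 0.46
[550.5 122.4 135.5] [-0.53 -0.17 -0.55] 0.461 26.25 track plate [(0.62, 8.5, 0.525)] fin [(-1.88, 3.75, 0.783)]
```

View pics/s23.png

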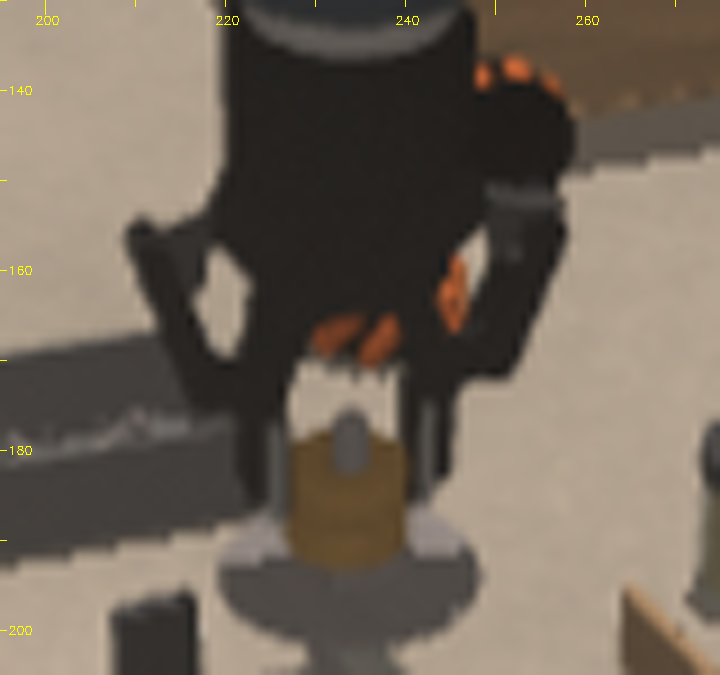

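```bash

python3 -m crank '[[0,0,0,0,0,0,0.0],[0,0,0,0,0,0,0.1],[0,0,0,0,0,0,0.2],[0,0,0,0,0,0,0.3],[0,0,0,0,-0.3,0,0.3],[0,0,0,0,-0.7,0,0.3],[0,0,0,0,-1.5,0,0.3],[0,0,0,0,-2.5,0,0.3],[0,0,0,0,-2,0,0.3],[0,0,0,0,-1,0,0.3]]'; python3 t.py 24
python3 -m crank '[[0,-2,0,-1.5,0,0.5,-1],[0,-2,0,-1.5,0,0.5,-1],[0,-2,0,-1.5,0,0.5,-1],[0,-2,0,-1,0,0,-1],[0,-2,0,0,0,0,-1],[0,-2,0,0,0,0,-1],[0,-1,0,0,0,0,-1],[0,0,0,0,0,0,-1],[0,0,0,0,0,0,-1],[0,0,0,0,0,0,-1]]'; python3 t.py 25
python3 - <<'E'
from h import *
crop('pics/side25.png',(180,160,320,290),5,'pics/s25.png')
crop('top',(200,170,300,250),7,'pics/t25.png',True)
E
```

```text
clock: 27.08
eef_pos: [549.1, 122.2, 218.7]
tcp_rot: [-1.573, 0.006, 0.001]
contact_force: [0.1, -1.1, 0.5]
opening: 0.645
[550.1 122.4 220.2] [1.83 0.46 1.65] 0.648 27.13 track plate [(0.25, 10.62, 0.538)] fin [(-2.0, 4.88, 0.791)]
clock: 27.97
eef_pos: [491.5, 134.9, 218.6]
tcp_rot: [-1.572, 0.002, 0.236]
contact_force: [0.3, -0.0, 0.2]
opening: -0.003
[491.5 134.9 218.6] [ 0.64 -1.29 -0.77] 0.001 28.02 track plate [(0.75, 11.25, 0.604)] fin [(-2.0, 4.88, 0.783)]
```

View pics/s25.png

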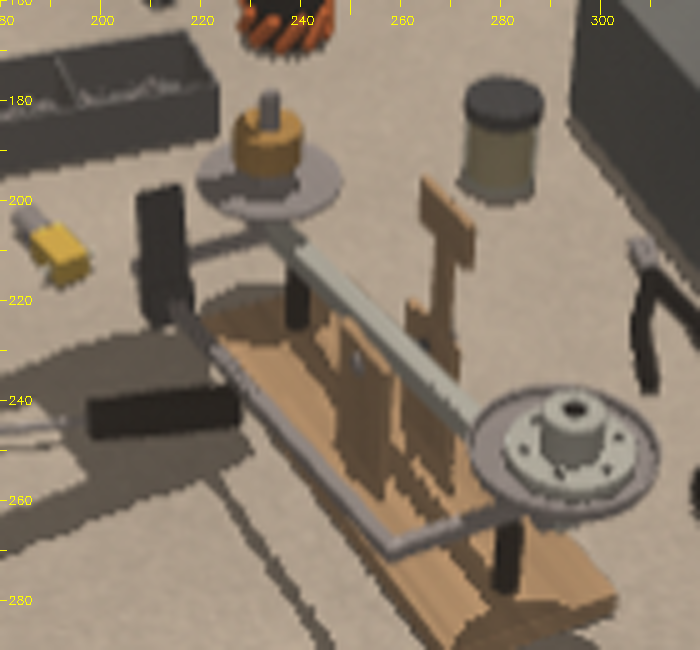

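View pics/t25.png

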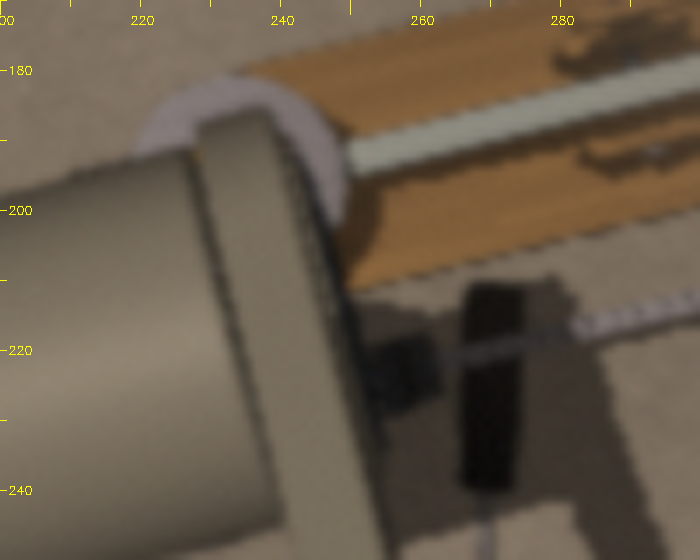

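```bash
python3 - <<'E'
from h import *
np.set_printoptions(precision=1,suppress=True)
u=np.array([-.233,.972]);v=np.array([-.972,-.233]);piv=np.array([589,-37.3])
def bc(P): d=P[:2]-piv; return (d@u,d@v)
for uv,z in(((213,192.5),157.5),((213,192.5),160),((211.5,197.7),132.4)):
    P=atz('side',uv,z);print(P,bc(P))
for uv in((257.5,222),(259,222.5)):
    P=atz('top',uv,157);print(P,bc(P))
print(bc(np.array([550.4,121.,0])))
crop('pics/top0.png',(235,205,280,240),14,'pics/t26.png')
E
```

```text
[479.4  50.1 157.5] (np.float64(110.54140156774474), np.float64(86.18144620313362))
[478.7  46.5 160. ] (np.float64(107.15356423380726), np.float64(87.63830356806795))
[477.2  62.9 132.4] (np.float64(123.40955948651064), np.float64(85.34499468902703))
[484.4  54.9 157. ] (np.float64(114.00987147222595), np.float64(80.17252870834349))
[483.1  51.2 157. ] (np.float64(110.67805243302759), np.float64(82.29964961056969))
(np.float64(162.8614), np.float64(0.6353000000000151))
```

View pics/t26.png

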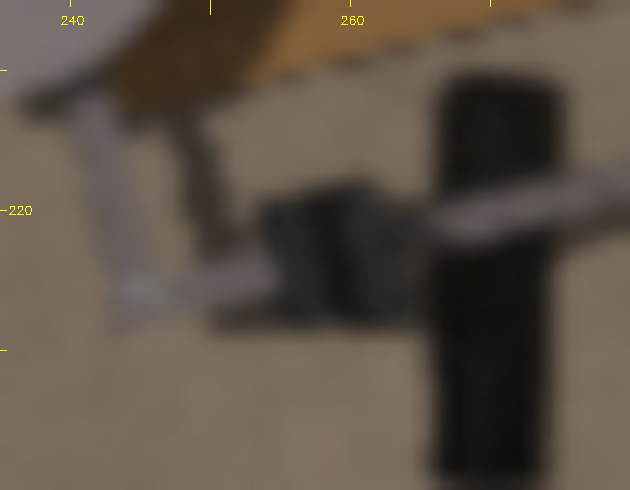

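```bash

python3 -m crank '[[0,0,0,-1,0,-1.2,-1],[0,0,0,-1,0.5,-1.2,-1],[0,0,0,-0.6,1.5,-0.8,-1],[0,0,0,-0.2,2,-0.4,-1],[0,0,0,0,2,0,-1],[0,0,0,0,1.5,0,-1],[0,0,0,0,0.8,0,-1],[0,0,0,0,0.3,0,-1],[0,0,0,0,0,0,-1],[0,0,0,0,0,0,-1]]'; python3 t.py 27
python3 - <<'E'
from h import *
plan((471.4,88.7,126),13.5,n=1)
crop('pics/side27.png',(170,160,310,290),5,'pics/s27.png')
E
```

```text
clock: 28.9
eef_pos: [467.8, 83.5, 129.2]
tcp_rot: [-1.573, 0.002, 0.233]
contact_force: [-0.3, 0.0, -0.4]
opening: -0.001
[467.9  83.6 129.4] [ 0.05 -0.22 -0.05] 0.002 28.95 track plate [(0.25, 11.25, 0.651)] fin [(-1.75, 9.0, 0.76)]
pos [467.9  83.6 129.4] yaw 13.34 rot [-9.013e+01  7.000e-02  1.334e+01] open 0.002 F [ 0.05 -0.22 -0.05] t 28.95
[np.float64(0.13), np.float64(-0.16), np.float64(-0.07), np.float64(0.46), np.float64(0.34), np.float64(0.41)]
```

View pics/s27.png

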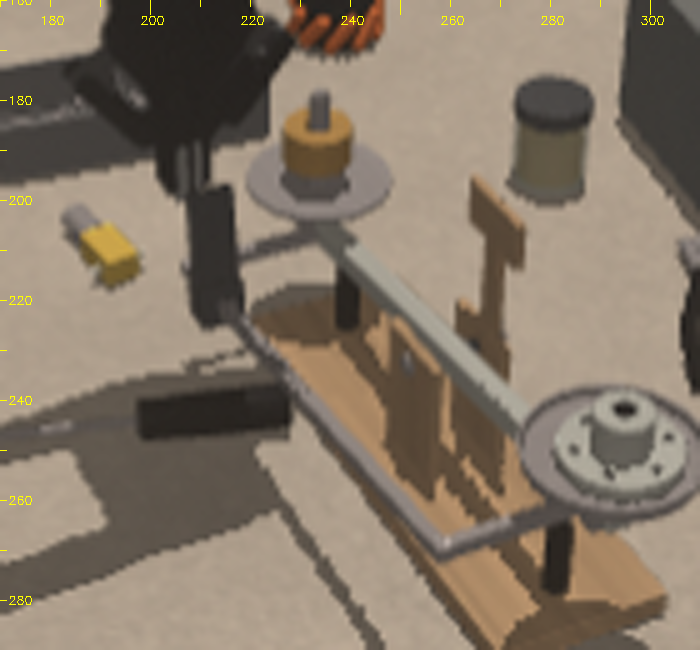

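```bash

python3 -m crank '[[0,0,0,0.2,0.3,-0.2,-1],[0,0,0,0.1,0.1,-0.3,-1],[0,0,0,0,0,-0.3,-1],[0,0,0,0,0,-0.4,-1],[0,0,0,0,0,-0.5,-1],[0,0,0,0,0,-0.6,-1],[0,0,0,0,0,-0.6,-1],[0,0,0,0,0,-0.6,-1],[0,0,0,0,0,-0.5,-1],[0,0,0,0,0,-0.3,-1]]'; python3 t.py 28
python3 - <<'E'
from h import *
s=r.sense();d=s['eef_pos'][:2]-[589,-37.3];print('along',d@[-.233,.972],'lat',d@[-.972,-.233])
crop('pics/side28.png',(170,160,310,290),5,'pics/s28.png')
E
```

```text
clock: 29.78
eef_pos: [484.4, 39.2, 128.2]
tcp_rot: [-1.573, -0.005, 0.234]
contact_force: [-0.2, 1.3, 0.0]
opening: 0.0
[484.5  38.9 128.2] [-0.73  0.01  0.45] 0.002 29.83 track plate [(1.38, 11.38, 0.6)] fin [(2.0, 7.25, 0.643)]
along 98.41542211779125 lat 83.81555283053898
```

View pics/s28.png

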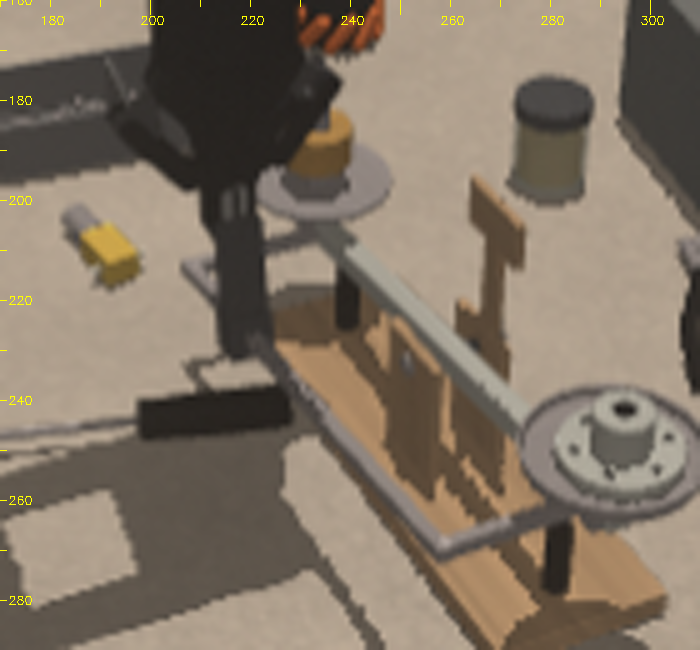

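```bash

python3 -m crank '[[0,0,0,0,0,-0.3,-1],[0,0,0,0,0,-0.5,-1],[0,0,0,0,0,-0.6,-1],[0,0,0,0,0,-0.6,-1],[0,0,0,0,0,-0.6,-1],[0,0,0,0,0,-0.6,-1],[0,0,0,0,0,-0.5,-1],[0,0,0,0,0,-0.4,-1],[0,0,0,0,0,-0.3,-1],[0,0,0,0,0,-0.1,-1]]'; python3 t.py 29
python3 - <<'E'
from h import *
s=r.sense();d=s['eef_pos'][:2]-[589,-37.3];print('along',d@[-.233,.972],'lat',d@[-.972,-.233])
crop('pics/side29.png',(170,160,310,290),5,'pics/s29.png')
E
```

```text
clock: 30.67
eef_pos: [496.0, -9.9, 128.2]
tcp_rot: [-1.573, -0.004, 0.234]
contact_force: [0.1, 0.4, 0.6]
opening: -0.0
[496.   -9.9 128.2] [-0.38  0.5  -0.21] -0.003 30.72 track plate [(-1.38, 0.75, 0.434)] fin [(2.0, 11.5, 0.239)]
along 48.29889901747464 lat 84.04790836048058
```

View pics/s29.png

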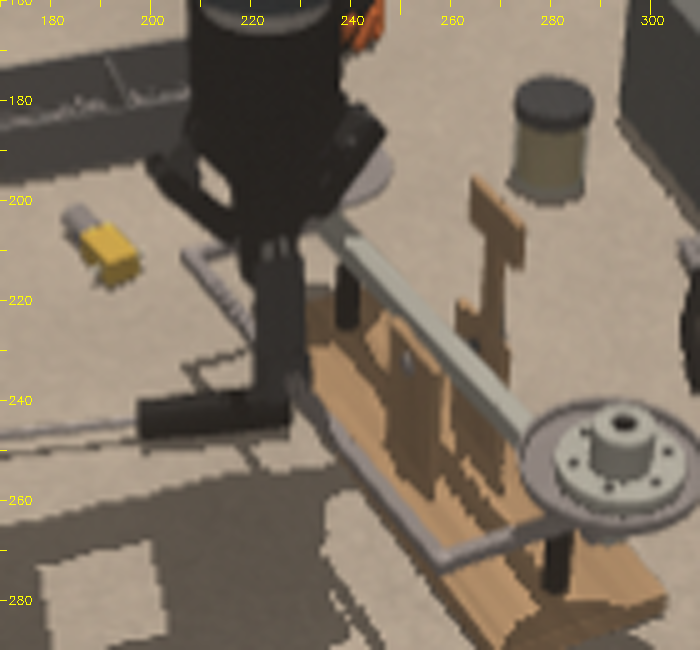

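```bash
cat >> h.py <<'E'
HB=((276,236,312,262),)
def hub(im): return track(im,ref='pics/side25.png',boxes=HB,rng=(-6,20),rx=(-4,4))[0]
E
cat > g.py <<'E'
from h import *
import sys
im=cams.grab_frame('side');cv2.imwrite(f'pics/side{sys.argv[1]}.png',im)
s=r.sense();d=s['eef_pos'][:2]-[589,-37.3]
print(s['eef_pos'].round(1),s['contact_force'].round(2),round(s['clock'],2),'hub',hub(im),'along',round(d@[-.233,.972],1),'lat',round(d@[-.972,-.233],1))
E
python3 - <<'E'
from h import *
for n in (0,7,16,17,20,24,25,28,29): print(n,hub(cv2.imread(f'pics/side{n}.png')))
E
python3 -m crank '[[0,0,0,0,0,-0.1,-1],[0,0,0,0,0,-0.1,-1],[0,0,0,0,0,-0.1,-1],[0,0,0,0,0,0,-1],[0,0,0,0,0,0,-1],[0,0,0,0,0,0,-1],[0,0,0,0,0,0,-1],[0,0,0,0,0,0,-1],[0,0,0,0,0,0,-1],[0,0,0,0,0,0,-1]]'; python3 g.py 30
```

```text
0 (-1.25, 12.25, 0.866)
7 (-1.25, 12.25, 0.866)
16 (-0.25, 6.0, 0.898)
17 (-0.25, 5.88, 0.897)
20 (-0.25, 6.0, 0.892)
24 (0.0, 0.0, 0.998)
25 (0.0, 0.0, 0.998)
28 (0.0, 0.0, 0.998)
29 (-0.12, 2.62, 0.922)
clock: 31.55
eef_pos: [496.4, -12.5, 128.0]
tcp_rot: [-1.573, -0.004, 0.235]
contact_force: [-0.5, 0.6, -0.7]
opening: 0.001
[496.4 -12.5 128. ] [-0.03  0.54  0.3 ] 31.6 hub (-0.25, 4.38, 0.889) along 45.7 lat 84.2
```

```bash
python3 -m crank '[[0,0,0,0,0,-0.1,-1],[0,0,0,0,0,-0.1,-1],[0,0,0,0,0,0,-1],[0,0,0,0,0,0,-1],[0,0,0,0,0,0,-1],[0,0,0,0,0,0,-1],[0,0,0,0,0,0,-1],[0,0,0,0,0,0,-1],[0,0,0,0,0,0,-1],[0,0,0,0,0,0,-1]]'; python3 g.py 31
python3 -m crank '[[0,0,0,0,0,0,-1],[0,0,0,0,0,0,-1],[0,0,0,0,0,0,-1],[0,0,0,0,0,0,-1],[0,0,0,0,0,0,-1],[0,0,0,0,0,0,-1],[0,0,0,0,0,0,-1],[0,0,0,0,0,0,-1],[0,0,0,0,0,0,-1],[0,0,0,0,0,0,-1]]'; python3 g.py 32
```

```text
clock: 32.43
eef_pos: [496.9, -14.7, 128.0]
tcp_rot: [-1.573, -0.004, 0.235]
contact_force: [0.1, 0.5, -0.1]
opening: -0.002
[496.9 -14.7 128. ] [0.09 1.41 0.03] 32.48 hub (-0.25, 5.12, 0.897) along 43.4 lat 84.2
clock: 33.32
eef_pos: [497.0, -14.7, 128.0]
tcp_rot: [-1.573, -0.004, 0.235]
contact_force: [-0.6, 0.4, 0.8]
opening: -0.002
[496.9 -14.7 128. ] [0.06 0.14 0.12] 33.37 hub (-0.25, 5.12, 0.897) along 43.5 lat 84.2
```

```bash
python3 -m crank '[[0,0,0,0,0,-0.1,-1],[0,0,0,0,0,-0.1,-1],[0,0,0,0,0,-0.05,-1],[0,0,0,0,0,0,-1],[0,0,0,0,0,0,-1],[0,0,0,0,0,0,-1],[0,0,0,0,0,0,-1],[0,0,0,0,0,0,-1],[0,0,0,0,0,0,-1],[0,0,0,0,0,0,-1]]'; python3 g.py 33
python3 -m crank '[[0,0,0,0,0,0.3,-1],[0,0,0,0,0,0.8,-1],[0,0,0,0,0,1,-1],[0,0,0,-0.5,-0.5,0.5,-1],[0,0,0,-0.5,-2,0,-1],[0,0,0,0,-3,0,-1],[0,0,0,0,-3,0,-1],[0,0,0,0,-1,0,-1],[0,0,0,0,0,0,-1],[0,0,0,0,0,0,-1]]'; python3 g.py 34; python3 - <<'E'
from h import *
crop('pics/side34.png',(170,160,310,290),5,'pics/s34.png')
E
```

```text
clock: 34.2
eef_pos: [497.6, -17.4, 128.1]
tcp_rot: [-1.573, -0.004, 0.234]
contact_force: [-1.2, -0.1, 1.2]
opening: -0.001
[497.6 -17.4 128.1] [0.38 0.36 0.68] 34.25 hub (-0.38, 6.12, 0.888) along 40.7 lat 84.2
clock: 35.08
eef_pos: [475.6, 11.8, 227.0]
tcp_rot: [-1.572, 0.0, 0.238]
contact_force: [-0.9, -0.2, -0.3]
opening: -0.003
[475.5  11.8 226.7] [-0.09  0.87  0.43] 35.13 hub (-0.12, 3.38, 0.899) along 74.2 lat 98.9
```

View pics/s34.png

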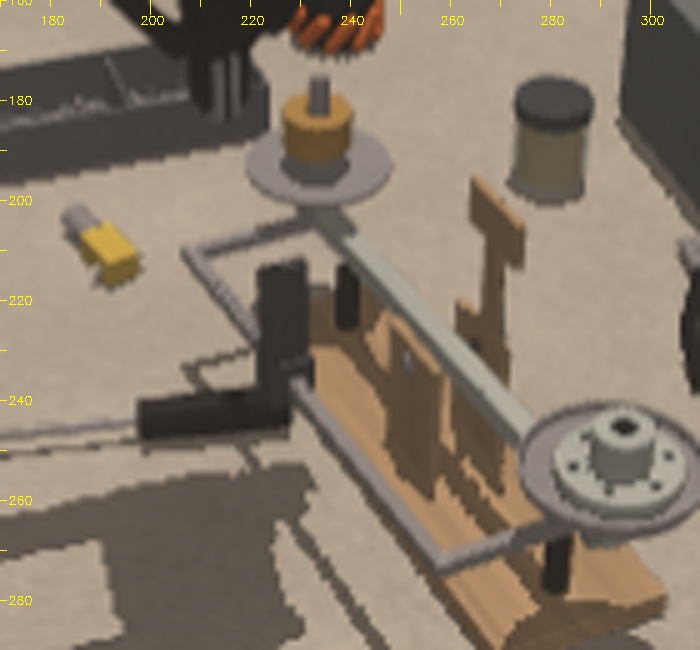

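```bash

python3 -m crank '[[0,0,0,0,0,0,-1],[0,0,0,0,0,0,-1],[0,0,0,0,0,0,-1],[0,0,0,0,0,0,-1],[0,0,0,0,0,0,-1],[0,0,0,0,0,0,-1],[0,0,0,0,0,0,-1],[0,0,0,0,0,0,-1],[0,0,0,0,0,0,-1],[0,0,0,0,0,0,-1]]'; python3 g.py 35
```

```text
clock: 35.97
eef_pos: [472.4, 12.0, 221.4]
tcp_rot: [-1.57, 0.01, 0.238]
contact_force: [-0.1, -0.2, 0.1]
opening: 0.003
[472.4  12.  221.4] [ 1.33 -0.01 -0.48] 36.02 hub (-0.12, 3.38, 0.899) along 75.0 lat 101.8
```

```bash

python3 -m crank '[[0,0,-0.5,0.9,0,-0.9,-1],[0,0,0,0.6,1,-0.6,-1],[0,0,0,0.2,2,-0.2,-1],[0,0,0,0,2.2,0,-1],[0,0,0,0,2,0,-1],[0,0,0,0,1,0,-1],[0,0,0,0,0.4,0,-1],[0,0,0,0,0,0,-1],[0,0,0,0,0,0,-1],[0,0,0,0,0,0,-1]]'; python3 g.py 36
```

```text
clock: 36.85
eef_pos: [501.2, -5.0, 129.5]
tcp_rot: [-1.572, -0.006, 0.236]
contact_force: [0.4, -0.5, -0.1]
opening: -0.002
[501.4  -5.  129.7] [1.23 0.26 0.49] 36.9 hub (-0.12, 3.38, 0.898) along 51.8 lat 77.7
```

```bash

python3 -m crank '[[0,0,0,-0.3,0.1,-0.3,-1],[0,0,0,-0.2,0,-0.3,-1],[0,0,0,0,0,-0.3,-1],[0,0,0,0,0,-0.3,-1],[0,0,0,0,0,-0.3,-1],[0,0,0,0,0,-0.2,-1],[0,0,0,0,0,-0.2,-1],[0,0,0,0,0,-0.1,-1],[0,0,0,0,0,0,-1],[0,0,0,0,0,0,-1]]'; python3 g.py 37
```

```text
clock: 37.73
eef_pos: [503.0, -28.2, 131.6]
tcp_rot: [-1.574, -0.012, 0.236]
contact_force: [-0.3, 0.4, 0.3]
opening: 0.002
[503.  -28.1 131.6] [ 0.48  0.17 -0.09] 37.78 hub (-0.62, 8.12, 0.885) along 29.0 lat 81.5
```

Now back off slowly and let it settle.

```bash

python3 -m crank '[[0,0,0,0,0,0.2,-1],[0,0,0,0,0,0.3,-1],[0,0,0,0,0,0.5,-1],[0,0,0,0,0,0.6,-1],[0,0,0,0,0,0,-1],[0,0,0,0,0,0,-1],[0,0,0,0,0,0,-1],[0,0,0,0,0,0,-1],[0,0,0,0,0,0,-1],[0,0,0,0,0,0,-1]]'; python3 g.py 38
python3 -m crank '[[0,0,0,0,0,0,-1],[0,0,0,0,0,0,-1],[0,0,0,0,0,0,-1],[0,0,0,0,0,0,-1],[0,0,0,0,0,0,-1],[0,0,0,0,0,0,-1],[0,0,0,0,0,0,-1],[0,0,0,0,0,0,-1],[0,0,0,0,0,0,-1],[0,0,0,0,0,0,-1]]'; python3 g.py 39
python3 - <<'E'
from h import *
crop('pics/side39.png',(170,160,310,290),5,'pics/s39.png')
E
```

```text
clock: 38.62
eef_pos: [498.6, -10.0, 131.4]
tcp_rot: [-1.574, -0.012, 0.238]
contact_force: [0.0, -0.3, -0.5]
opening: -0.002
[498.6 -10.  131.4] [-0.46 -1.17 -0.33] 38.67 hub (-0.38, 5.88, 0.896) along 47.6 lat 81.5
clock: 39.5
eef_pos: [498.7, -10.4, 131.4]
tcp_rot: [-1.574, -0.012, 0.237]
contact_force: [0.1, -0.2, -0.4]
opening: 0.004
[498.7 -10.5 131.4] [ 0.03 -0.71  0.54] 39.55 hub (-0.38, 5.88, 0.897) along 47.1 lat 81.5
```

View pics/s39.png

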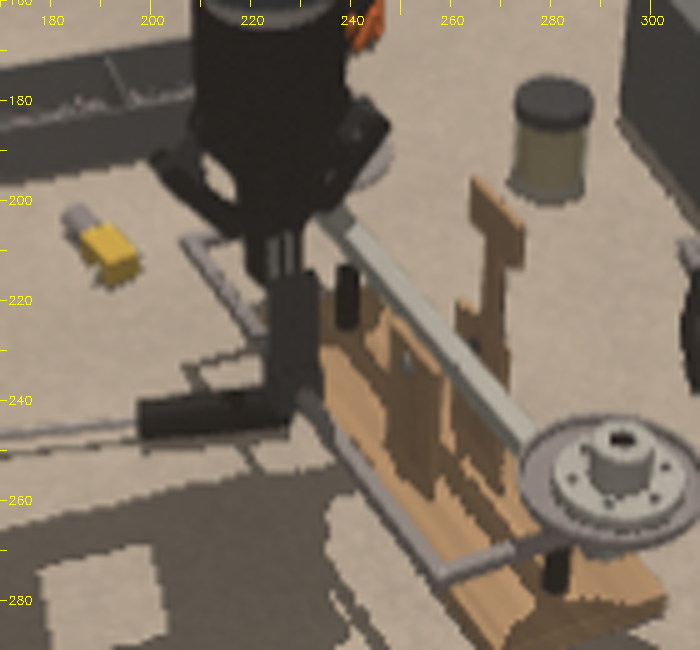

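```bash
python3 -m crank '[[0,0,0,0,-0.5,0.5,-1],[0,0,0,0,-2,0.3,-1],[0,0,0,-0.5,-3,0,-1],[0,0,0,-1,-3,0,-1],[0,0,0,-2,-2,0,-1],[0,0,0,-3,-1,0,-1],[0,0,0,-3,0,0,-1],[0,0,0,-2,0,0,-1],[0,0,0,0,0,0,-1],[0,0,0,0,0,0,-1]]'; python3 g.py 40
python3 -m crank '[[0,0,0,0,0,0,-1],[0,0,0,0,0,0,-1],[0,0,0,0,0,0,-1],[0,0,0,0,0,0,-1],[0,0,0,0,0,0,-1],[0,0,0,0,0,0,-1],[0,0,0,0,0,0,-1],[0,0,0,0,0,0,-1],[0,0,0,0,0,0,-1],[0,0,0,0,0,0,-1]]'; python3 g.py 41
python3 - <<'E'
from h import *
s160=160*np.sin(.12)
P=[[626.1,-191.9,110+12+k*s160] for k in(1,0,-1)];u=proj('side',P);print(u[:,1]-u[0,1])
W=[[551,118,111-k*s160] for k in(1,0,-1)];u=proj('side',W);print(u[:,1]-u[0,1])
R='pics/side17.png'
for n in (17,18,20): pass
crop('pics/side41.png',(185,150,345,280),5,'pics/s41.png')
im=cams.grab_frame('top');cv2.imwrite('pics/top41.png',im);crop('pics/top41.png',(210,130,410,260),4,'pics/t41.png')
E
```

```text
clock: 40.38
eef_pos: [379.0, -27.5, 253.3]
tcp_rot: [-1.574, -0.014, 0.238]
contact_force: [0.4, 0.4, -0.2]
opening: -0.0
[379.1 -27.4 253.2] [-0.9  -0.27  0.46] 40.43 hub (-0.38, 5.88, 0.898) along 58.5 lat 201.8
clock: 41.27
eef_pos: [382.6, -26.4, 252.4]
tcp_rot: [-1.573, -0.012, 0.239]
contact_force: [-0.5, -0.6, 0.3]
opening: 0.002
[382.6 -26.4 252.4] [-0.82 -0.24  0.37] 41.32 hub (-0.38, 5.88, 0.898) along 58.7 lat 198.1
[ 0.          6.17147904 12.21980458]
[  0.          -5.54497568 -11.17737021]
```

View pics/s41.png

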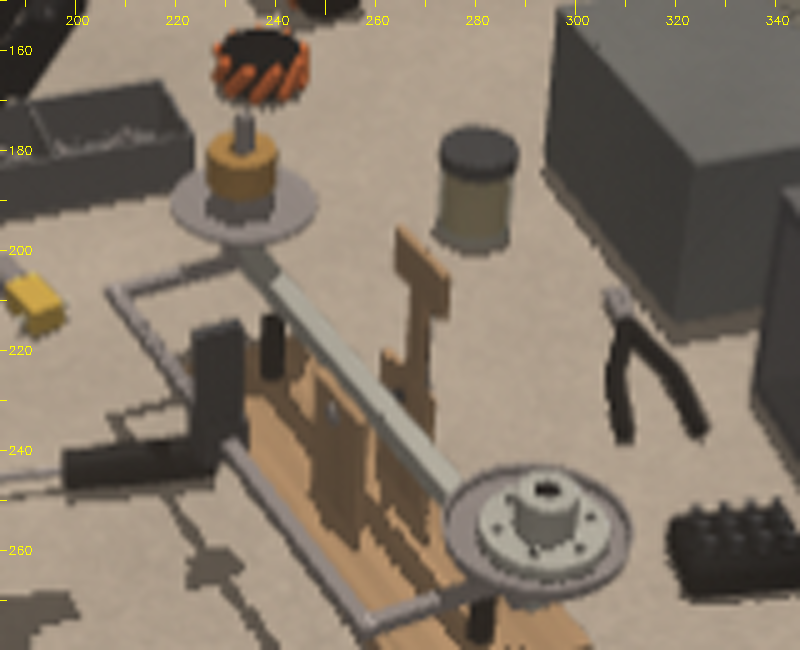

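View pics/t41.png

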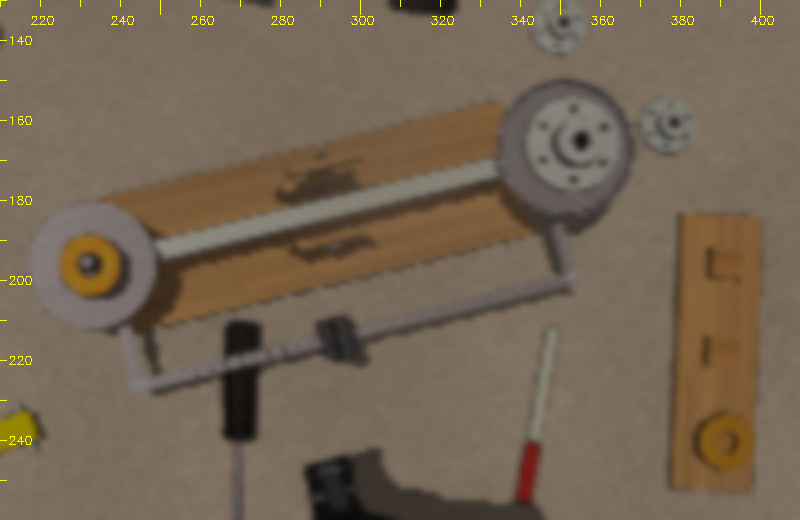

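```bash
python3 - <<'E'
from h import *
# weight pan: template pan+rings at +0.12 (side25); expect -5.63 at level
for n in (25,34,41): print(n,track(cv2.imread(f'pics/side{n}.png'),ref='pics/side25.png',boxes=((216,180,250,206),(222,178,246,194)),rng=(-16,6),rx=(-4,4)))
print(r.sense()['clock'])
a=cv2.imread('pics/side41.png');b=cv2.imread('pics/side40.png');print('static diff hub', np.abs(a[230:275,265:320].astype(int)-b[230:275,265:320]).mean())
order.sign_off()
E
```

```text
25 [(0.0, 0.0, 1.0), (0.0, 0.0, 1.0)]
34 [(0.12, -2.75, 0.845), (0.0, -2.75, 0.932)]
41 [(0.12, -4.88, 0.802), (-0.12, -4.75, 0.901)]
41.3667
static diff hub 0.33966329966329967
the job is handed in; nothing more can be done
```

I weighed the hub with two rings and levelled the beam with the poise. I handed the job in at about 41 s of the 72 s allowed; no verdict was shown.

- **Rings:** The first ring alone brought the beam to about level but not to its stop. The second ring put the weight side on its lower stop. The third ring stayed on the rack. On the first ring's first approach it caught on the post tip and pushed the pan down about 8 mm. The wrist read at most about 4 N, and I moved over about 2 mm to thread it. I saw no other rough contact.
- **Poise:** I pushed it in by the fin with closed fingers. My first stop looked level only because the finger was still pressing. With the finger off, the beam sat at about +0.05 rad, so I pushed about 11 mm more. Both rings weigh 200 g and the poise is roughly 13 mm out, so the hub is about 213 g. The poise position is good to only about 3 mm.
- **Last checks, arm clear:**
  - **Beam level:** The beam was at rest. The hub side gave a tilt of about +0.006 rad, but the weight pan gave about +0.017 rad. The two do not agree well, though both are inside the 0.025 limit.
  - **Not checked:** I did not read the needle against its mark.
  - **Other objects:** The hub stood in its dish. The nearby bystanders in view looked undisturbed by eye; I did not measure any of them.

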